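Knock a jammed grinding ball out of a milling bottle

TASK

The clear milling bottle lying on the bench has a ceramic grinding ball jammed in its neck and two smaller balls behind it. Pick the bottle up by its foam sleeve, tip it mouth down at the steel tray and tap its rim on the tray's edge until the jammed ball comes loose, then let all three balls run out into the tray. Lay the empty bottle back on its side on the bench, clear of the tray, and leave the beaker and the glass stopper undisturbed.

Things in the scene. Friction and masses are not known exactly. Their poses are not given: they have to be found in the camera images.
- tray: fixed open stainless tray, outside 150 mm (its x) by 200 mm (its y), 33 mm high; origin at the centre of its underside, z up. Rim: a flat hard flange, top at z = 33 mm, 4 mm thick, 16 mm wide all round, outer edge at x = +-75 and y = +-100 mm, inner edge at x = +-59 and y = +-84 mm; walls 3 mm, floor 3 mm above the bench
- tray_rim_far (a point): middle of the top of the tray's flange on its +x long side (67 mm from the tray's centre along its x)
- bottle_grip (a point): centre of the bottle's grey foam sleeve, on the bottle's axis, 27 mm above the bench while it lies; axes as bottle. The sleeve is square, 54 x 54 mm, 70 mm long (x +-35 mm): grasp it across its flats, along y. Along the axis the foam is soft: the bottle gives up to 8 mm in it either way, 0.8 N per mm, and springs back, so it stops dead when its rim hits something hard
- bottle_mouth (a point): centre of the bottle's mouth plane, 90 mm from bottle_grip along -x; the rim is 34 mm across outside; axes as bottle
- ball_large_center (a point): centre of the white ceramic ball, 20 mm across, 25 g, jammed in the neck by soft white lips, 13 to 17 mm behind the mouth plane. The lips hold more than its weight even with the mouth straight down; each time the tipped bottle's rim stops on a hard edge at 0.2 m/s or more the ball creeps out by some mm. It is free less than 9 mm behind the mouth plane; several taps may be needed
- ball_small_a_center (a point): centre of a white ceramic ball, 14 mm across, 11 g, loose in the bottle behind the jammed one; runs out by itself once the neck is free and the mouth points 35 degrees or more below level
- ball_small_b_center (a point): centre of a second such ball of 14 mm diameter
- beaker: glass beaker 53 mm across, 68 mm high, standing; origin at the centre of its underside; leave it alone
- stopper: glass stopper 20 mm across, 34 mm high, standing on its head; origin at the centre of its underside; leave it alone
- bottle: round clear plastic milling bottle lying on its side, 130 mm long, body 44 mm and neck 34 mm across, about 0.17 kg with sleeve and balls. Origin on the bench below its axis, 5 mm from bottle_grip towards the mouth and 27 mm lower; -x points along the axis out of the mouth, z up while it lies

How it is judged:
By the outcome, as a careful person would: the job done as asked, in the order asked, and still so for the second after the job is handed in, with the robot touching nothing.
It also fails if it takes over 54 s, if anything falls off the work surface, if the arm or the gripper's body presses on something with over 40 N, if the wrist force passes 120 N, or if a joint passes its speed limit or range.

ROBOT

A 6-joint arm with a two-finger parallel gripper is mounted at the origin on the work surface; the furniture and walls round the work are solid. World frame = base frame: x ahead of the robot, y to its left, z up, the work surface at z = 0. Lengths are in mm, angles in rad, forces in N, time in s.
With the tool pointing down it reaches from about 325 to 925 mm from the base axis. Payload 3.1 kg.
Tool frame: the origin (TCP) lies on the centre line of the jaws, within the pads' length; the fingertips stand 25 mm ahead of it and the grasp point (between the pads) lies 6 mm ahead of it; z points along the fingers, y is the direction in which the jaws open and shut (so a half turn about z gives the same grasp; the last joint's range is limited). The gripper opens to 85 mm and grips with 20 to 120 N. Pads are 22 mm wide; open, the fingers measure 114 mm over their backs; the gripper's body (76 mm by 85 mm) begins 54 mm behind the grasp point. The pads swing forward as they close: fully open they stand 13 mm farther back than shut.
Start: joints at [1.029, 0.217, 1.613, -0, 1.311, -0.112], TCP at [260.414, 568.176, 256.3] pointing down, gripper open.
Joint ranges: [-2.75, 2.75], [-0.78, 2.1], [0.31, 2.55], [-1.13, 4.27], [0.13, 2.63], [-2.58, 2.58]. Speed limits (rad/s): [2.79, 2.79, 3.14, 3.14, 3.14, 3.14].

INTERFACE

Orientations are given as a 3x3 rotation matrix whose columns are the frame's x, y, z axes.
In Python, from station import get_state, vision, r gives the robot as it stands.
- The arm moves only by the tool play_rows, never from a script. Its argument "moves" is a list of rows, each an object with "claw": the opening, from 0 (shut) to 1 (fully open); "slide": the shift along the tool's x, y, z in cm, a list of three; "delta_rot": the turn, a rotation vector about the tool's x, y, z in degrees, a list of three. In form: [{"claw": claw, "slide": [tx, ty, tz], "delta_rot": [ax, ay, az]}, ...]. A call has 1 to 20 rows; each row is the pose to reach, as a shift and turn from the pose measured when the call began, along the tool's axes at that moment; what a row does not reach only later rows make up. A row lasts 1/10 s, in which the tool goes at most 50 mm and 8.59 degrees, less where a joint would pass 70% of its speed; a pose out of reach is approached as far as the arm can. A call with a gripper value outside its range is refused whole. The fingers move at their own pace and stop on an object; "squeeze" is the grip in N (left out, the last holds). Time passes only in rows, so rows that repeat a pose let the fingers close. It gives the time, the measured TCP pose, the force and the opening at its end, in the units of the state.
- get_state(): the state, without advancing time (a new reading comes with each control period).
- vision.snapshot(name): name is "scene" or "top" or "wrist"; returns (picture, depth): 384x512x3 uint8, blue, green, red; 384x512 float32, mm along the optical axis (not along the pixel's ray), 0 where there is no reading.
- vision.get_calibration(name): a dict with "K" (3x3 intrinsics, pixels), "pose" (4x4, takes a point from camera to world coordinates); the wrist camera has in their place "hand_eye" (4x4, takes a point from camera to tool coordinates, whose origin is the TCP and whose axes are the flange's). Camera axes: x right, y up, looking along -z (the intrinsics and any distortion apply to the point x, -y, -z); pixel columns grow to the right and rows downward; lengths in mm; the calibration is good to about 2 mm. A picture is of the moment at which its call begins: read the wrist's pose just before it. get_calibration takes no time and is no camera call.
- r.close_job(): hands the job in, once; it reports no verdict.
The state is a dict: "time": time; "joint_positions": joint angles; "joint_vel": joint speeds; "joint_efforts": joint torques, N m; "tcp_pos": TCP position; "tool_rot": TCP orientation; "contact_force": force on the tool from outside, world axes, zero at the start; "torque": the same for the moment, N m; "opening": finger opening in mm.
Only numpy, scipy, OpenCV 4.12 (cv2) and the standard library are available. Lean on these libraries where they do the work, as an engineer would, in place of code of your own. Each camera call takes 0.05 s, during which the arm holds its last target.

## Working session

There is one attempt and no reset: what is moved stays moved. The work goes in short steps, Python scripts to look and compute and a tool call to move; the robot and the scene stay as the last step left them, time stands still between calls to the robot, and variables do not carry over. Pictures are saved under pics/ and viewed, and the job is handed in when it is done.

Besides the shell and the picture viewer there is one more tool, called as name(argument=value, ...), one argument or row to a line, values as JSON. play_rows: Moves the arm, as the interface text tells. Its arguments: {"type":"object","properties":{"moves":{"type":"array","items":{"type":"object","properties":{"claw":{"type":"number"},"slide":{"type":"array","items":{"type":"number"}},"delta_rot":{"type":"array","items":{"type":"number"}}}}},"squeeze":{"type":"number"}},"required":["moves"]}

```bash
ls; mkdir -p pics
python3 - <<'E'
from station import get_state, vision, r
import cv2,numpy as np
s=get_state();print(s)
for n in["scene","top"]:
    p,d=vision.snapshot(n);cv2.imwrite(f"pics/{n}0.png",p);np.save(f"pics/{n}0.npy",d);c=vision.get_calibration(n);print(n,c)
print(vision.get_calibration("wrist"))
E
```

```text
pics
{'time': 0.0, 'joint_positions': array([ 1.02879204e+00,  2.17778613e-01,  1.61496003e+00,  5.88876317e-06,
        1.31129413e+00, -1.12174755e-01]), 'joint_vel': array([-0.00042974,  0.00026416, -0.00060652, -0.001073  , -0.00078023,
       -0.00056311]), 'joint_efforts': array([ 1.14558788e-04, -3.96837580e+01, -3.03855228e+01, -9.78313597e-05,
        9.70517343e-03,  3.54269254e-06]), 'tcp_pos': array([260.01248551, 567.50193354, 254.93951061]), 'tool_rot': array([[-9.09035991e-01,  4.16715696e-01, -1.26361667e-03],
       [ 4.16717518e-01,  9.09033637e-01, -2.08744912e-03],
       [ 2.78797243e-04, -2.42413759e-03, -9.99997023e-01]]), 'contact_force': array([0.85527704, 0.635171  , 0.28044553]), 'torque': array([-0.0201623 ,  0.00993477, -0.01554783]), 'opening': 85.03681613405949}
scene {'K': array([[428.14861813,   0.        , 257.67151629],
       [  0.        , 428.14861813, 193.82847607],
       [  0.        ,   0.        ,   1.        ]]), 'pose': array([[-6.66338098e-01,  3.76462637e-01, -6.43637648e-01,
        -4.33429418e+01],
       [-7.45642692e-01, -3.32662975
[... 550 characters left out ...]
4866243e+01],
       [ 3.26443317e-02,  1.33215049e-01,  9.90549392e-01,
         9.00914935e+02],
       [ 0.00000000e+00,  0.00000000e+00,  0.00000000e+00,
         1.00000000e+00]])}
{'K': array([[282.15526115,   0.        , 256.64092971],
       [  0.        , 282.15526115, 197.30098447],
       [  0.        ,   0.        ,   1.        ]]), 'hand_eye': array([[-4.23657710e-04,  9.46972802e-01,  3.21313450e-01,
         8.23498879e+01],
       [ 9.99999791e-01,  5.58054562e-04, -3.26176420e-04,
        -6.67647321e-01],
       [-4.88190635e-04,  3.21313245e-01, -9.46972840e-01,
        -1.17092205e+02],
       [ 0.00000000e+00,  0.00000000e+00,  0.00000000e+00,
         1.00000000e+00]])}
```

View pics/scene0.png

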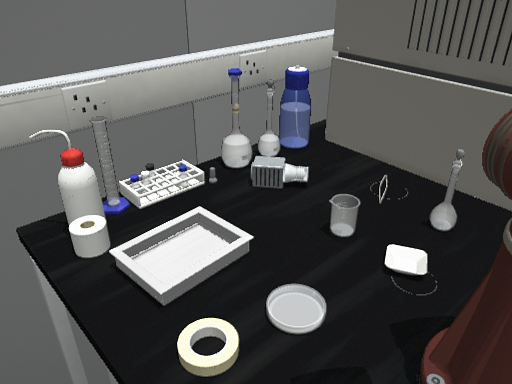

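View pics/top0.png

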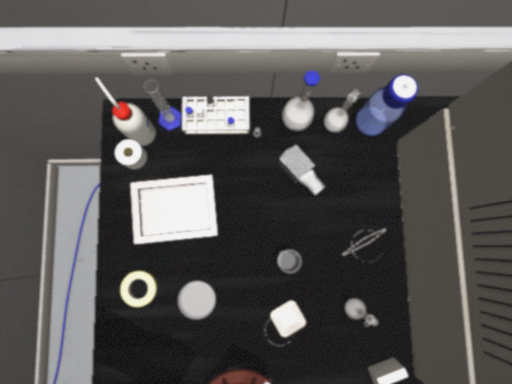

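The top view shows the tray around (174,209), the bottle sleeve at (297,161) with its mouth toward (318,188), the beaker at (289,261) and the stopper at (257,132). I'll enlarge it and measure.

```bash
cat > h.py <<'E'
import numpy as np,cv2
from station import vision,get_state
def pts(d,c,pose=None):
    K=c["K"];P=c["pose"] if pose is None else pose
    v,u=np.mgrid[:d.shape[0],:d.shape[1]]
    x=(u-K[0,2])/K[0,0]*d;y=-(v-K[1,2])/K[1,1]*d
    q=np.stack([x,y,-d],-1)
    return q@P[:3,:3].T+P[:3,3]
E
python3 - <<'E'
from h import *
p=cv2.imread("pics/top0.png")
cv2.imwrite("pics/topz.png",cv2.resize(p[90:290,100:340],None,fx=3.3,fy=3,interpolation=cv2.INTER_CUBIC)[:600])
d=np.load("pics/top0.npy");W=pts(d,vision.get_calibration("top"))
z=W[...,2]
m=d>0
np.set_printoptions(precision=0,suppress=True,linewidth=200)
# bench check
print([W[v,u] for v,u in[(210,240),(260,240),(170,240),(250,340)]])
# components
mm=((z>12)&m).astype(np.uint8);mm[:96]=0
n,l,st,ce=cv2.connectedComponentsWithStats(mm)
for i in range(1,n):
    if st[i,4]>20:
        q=W[l==i];print(i,st[i],q.mean(0),q.min(0),q.max(0))
# tray
for i in range(1,n):
    if l[190,135]==i or l[183,150]==i:
        q=W[l==i]; r=cv2.minAreaRect(q[(q[:,2]>25)][:,:2].astype(np.float32));print("tray",r)
q=W[140:200,275:330].reshape(-1,3);q=q[q[:,2]>12];
s=q[q[:,2]>48];print("sleeve top",len(s),cv2.minAreaRect(s[:,:2].astype(np.float32)),np.median(s[:,2]))
print("all",cv2.minAreaRect(q[:,:2].astype(np.float32)))
E
```

```text
[array([486.,  -9.,   2.]), array([360.,  -7.,   1.]), array([591., -11.,  -1.]), array([ 379., -261.,    1.])]
1 [ 107   96   47   72 1826] [661. 241.  91.] [598. 208.  12.] [720. 293. 205.]
2 [150  96  30  30 324] [721. 166.  92.] [709. 145.  12.] [747. 192. 174.]
3 [ 182   96   67   37 1329] [732.  55.  35.] [689. -33.  12.] [778. 134.  59.]
4 [282  96  31  35 857] [ 716. -155.   70.] [ 686. -198.   16.] [ 760. -120.  164.]
5 [324  96  33  36 571] [ 706. -254.   71.] [ 683. -287.   13.] [ 739. -230.  192.]
7 [ 355   96   60   39 1455] [ 696. -341.  117.] [ 677. -391.   12.] [ 748. -316.  211.]
8 [  397    96   115   288 29414] [ 395. -419.  238.] [  78. -431.   13.] [ 659. -414.  416.]
23 [254 127   6   8  34] [686. -54.  28.] [681. -62.  13.] [694. -48.  37.]
25 [ 278  145   46   50 1064] [ 581. -159.   49.] [ 519. -217.   12.] [ 640. -108.   59.]
26 [ 130  175   87   69 1695] [488. 155.  34.] [408.  50.  12.] [572. 260.  39.]
27 [277 250  24  23 195] [ 356. -127.   55.] [ 332. -148.   12.] [383. -96.  72.]
28 [120 271  36  35 647] [299. 240.  19.] [260. 199.  12.] [340. 282.  25.]
29 [ 178  281   37   38 1121] [269. 100.  18.] [226.  57.  12.] [313. 144.  23.]
30 [344 298  34  28 461] [ 242. -277.   70.] [ 217. -304.   13.] [ 263. -260.  170.]
31 [270 301  35  36 247] [ 217. -121.   15.] [ 178. -160.   12.] [260. -78.  21.]
35 [368 359  39  25 645] [  98. -344.   46.] [  64. -382.   12.] [ 118. -311.   65.]
36 [210 370  61  14 547] [86. -3. 16.] [ 71. -74.  12.] [104.  68.  46.]
tray ((490.0428771972656, 154.82391357421875), (150.2649688720703, 200.1280975341797), 4.7458906173706055)
sleeve top 667 ((519.501708984375, -83.60118103027344), (87.68341064453125, 263.4541931152344), 45.933021545410156) 54.86630333335802
all ((521.1698608398438, -86.23719787597656), (131.27297973632812, 250.6802520751953), 36.032318115234375)
```

Run:
```python
from h import *
d=np.load("pics/scene0.npy");W=pts(d,vision.get_calibration("scene"));z=W[...,2]
np.set_printoptions(precision=0,suppress=True,linewidth=200)
for n,(a,b,c,e) in dict(stop=(165,184,205,220),beaker=(190,238,325,362),tray=(205,300,105,255),bot=(150,192,245,312)).items():
    q=W[a:b,c:e].reshape(-1,3);q=q[(q[:,2]>8)&(q[:,2]<100)]
    print(n,len(q),q.min(0),q.max(0),np.median(q,0))
p=cv2.imread("pics/scene0.png");cv2.imwrite("pics/scz.png",cv2.resize(p[140:200,235:325],None,fx=8,fy=8,interpolation=cv2.INTER_CUBIC))
```

```text
stop 73 [677. -62.   8.] [693. -45.  36.] [684. -52.  21.]
beaker 1026 [ 332. -148.    8.] [384. -94.  71.] [ 352. -109.   48.]
tray 4442 [406.  50.   8.] [735. 260.  50.] [486. 172.  32.]
bot 1471 [ 519. -269.    8.] [ 720. -106.   57.] [ 580. -151.   38.]
```

View pics/topz.png

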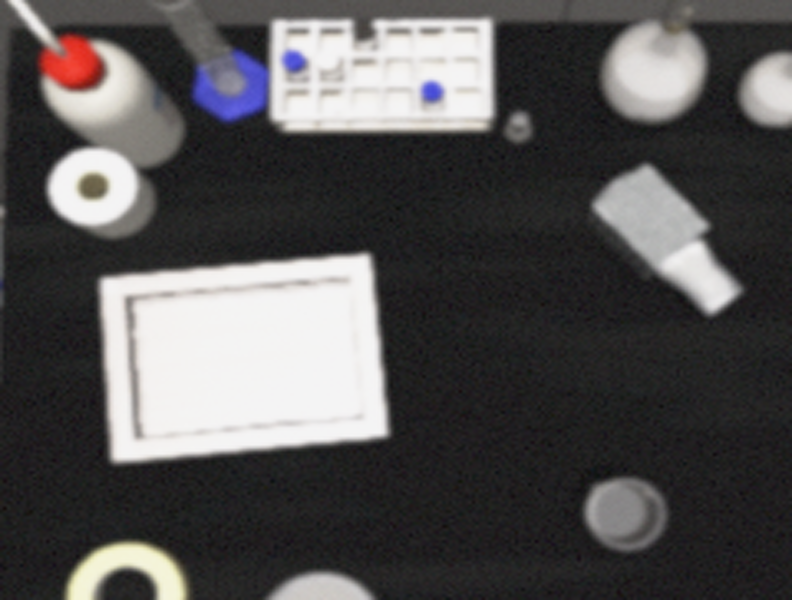

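View pics/scz.png

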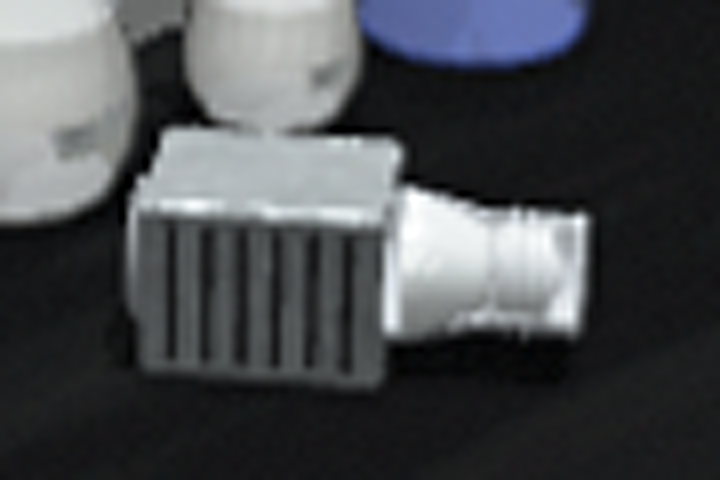

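Run:
```python
from h import *
np.set_printoptions(precision=2,suppress=True,linewidth=200)
d=np.load("pics/top0.npy");W=pts(d,vision.get_calibration("top"))
z=W[...,2]
mm=((z>12)&(d>0)).astype(np.uint8);mm[:96]=0
n,l,st,ce=cv2.connectedComponentsWithStats(mm)
q=W[l==l[161,297]]
s=q[q[:,2]>50]
rs=cv2.minAreaRect(s[:,:2].astype(np.float32));print("sleeve",len(s),rs,np.median(s[:,2]),s.mean(0))
nk=q[(q[:,2]<48)]
# neck pixels: far from sleeve center in mouth direction
c=np.array(rs[0]);
b=cv2.boxPoints(rs);print(b)
for a in (rs[2],rs[2]+90):
    u=np.array([np.cos(np.radians(a)),np.sin(np.radians(a))]);t=(q[:,:2]-c)@u;w=(q[:,:2]-c)@[-u[1],u[0]]
    print(a,t.min(),t.max(),w.min(),w.max()); 
    e=t<-40; print('neg end',e.sum(),w[e].mean() if e.any() else 0,q[e].max(0) if e.any() else 0); e=t>40;print('pos end',e.sum(),w[e].mean() if e.any() else 0)
```

```text
sleeve 620 ((593.549072265625, -153.9451141357422), (85.99514770507812, 54.405250549316406), 39.91761016845703) 54.944742397804816 [ 597.33 -149.96   54.91]
[[ 543.12 -160.67]
 [ 578.03 -202.4 ]
 [ 643.98 -147.22]
 [ 609.07 -105.49]]
39.91761016845703 -83.90904047100317 45.826683589001924 -27.202710972490706 27.9238383922873
neg end 252 3.2937767180249344 [ 570.96 -165.33   50.43]
pos end 30 2.4585812000805354
129.91761016845703 -27.202710972490706 27.9238383922873 -45.826683589001924 83.90904047100317
neg end 0 0 0
pos end 0 0
```

Run:
```python
from h import *
np.set_printoptions(precision=2,suppress=True,linewidth=200)
d=np.load("pics/top0.npy");W=pts(d,vision.get_calibration("top"))
z=W[...,2]
q=W[140:200,270:335].reshape(-1,3)
for th in (52,53,54):
    s=q[(q[:,2]>th)&(q[:,2]<60)&(q[:,0]<645)];print(th,cv2.minAreaRect(s[:,:2].astype(np.float32)),s.mean(0),len(s))
u=np.array([np.cos(np.radians(39.9)),np.sin(np.radians(39.9))])
k=q[(q[:,2]>12)&(q[:,0]<645)];t=k[:,:2]@u;print(t.min(),t.max())
for a in range(int(t.min()),int(t.max()),6):
    e=(t>=a)&(t<a+6);w=k[e][:,:2]@[-u[1],u[0]];print(a,e.sum(),w.min(),w.max(),np.percentile(k[e][:,2],90))
# same from scene
d=np.load("pics/scene0.npy");W=pts(d,vision.get_calibration("scene"))
q=W[145:195,245:312].reshape(-1,3)
for th in (52,53,54):
    s=q[(q[:,2]>th)&(q[:,2]<60)&(q[:,0]<655)];print(th,cv2.minAreaRect(s[:,:2].astype(np.float32)),s.mean(0),len(s))
```

```text
52 ((598.1172485351562, -150.1231689453125), (69.91265869140625, 54.405250549316406), 39.91761016845703) [ 597.64 -150.11   55.11] 588
53 ((597.8519287109375, -149.9847412109375), (69.68328857421875, 53.85231018066406), 39.91761016845703) [ 597.65 -149.76   55.3 ] 548
54 ((597.7239990234375, -149.82489013671875), (69.40232849121094, 53.76283264160156), 40.24059295654297) [ 597.23 -149.76   55.66] 453
272.69026182112873 402.43430519890285
272 29 -513.5603327978313 -481.74114066781675 45.15651368437816
278 33 -513.8347295565084 -481.8507986462415 45.74302594453074
284 53 -515.4574024254301 -270.9804304453271 900.9149347551233
290 33 -511.69499730151904 -481.56672155420625 45.534376296876076
296 33 -512.239078789299 -481.21814347310254 45.07035503488028
302 35 -514.9836648490133 -481.42217635813114 46.90254661148888
308 36 -515.4460832865772 -479.00316236178236 47.306519002215964
314 42 -517.6247491691867 -478.57106353909876 48.60384103040585
320 42 -518.6515896989794 -476.94478067796905 49.65513065047692
326 61 -524.4543974782009 -471.89094602233354 56.1439766644711
332 61 -525.3994061
[... 443 characters left out ...]
23709 -470.9248047436713 57.13430333441289
380 59 -525.0437503417336 -471.11705036022045 56.92675694237296
386 62 -524.5588009981565 -471.4529895841857 57.03343735421123
392 53 -524.5154089826506 -471.35094255294206 56.24480073123973
398 22 -516.7019032080328 -476.9865212515865 49.909945951425755
52 ((596.8785400390625, -149.0050811767578), (69.2235336303711, 55.45232391357422), 40.03989791870117) [ 595.08 -147.43   54.8 ] 346
53 ((596.9693603515625, -148.92880249023438), (68.98635864257812, 55.45232391357422), 40.03989791870117) [ 596.07 -148.3    54.96] 325
54 ((596.76806640625, -148.68551635742188), (68.87892150878906, 53.862831115722656), 40.843936920166016) [ 596.97 -148.91   55.16] 284
```

```bash
cat >> h.py <<'E'
from scipy.spatial.transform import Rotation as Ro
def rel(p,Rt,s=None):
    s=s or get_state()
    R=s["tool_rot"];t=R.T@(np.array(p)-s["tcp_pos"])/10
    rv=np.degrees(Ro.from_matrix(R.T@Rt).as_rotvec())
    print("slide",t.round(2),"rot",rv.round(2),"norm",np.linalg.norm(rv).round(1));return t,rv
def frame(xa,tilt):
    """tool-down frame with tool x heading xa deg, then tipped by tilt about tool y so mouth(-tool x) goes down"""
    a=np.radians(xa);x=np.array([np.cos(a),np.sin(a),0]);z=np.array([0,0,-1.]);y=np.cross(z,x)
    R=np.stack([x,y,z],1)
    return R@Ro.from_rotvec([0,np.radians(tilt),0]).as_matrix()
def log():
    s=get_state();import json
    open("log.jsonl","a").write(json.dumps({k:np.array(s[k]).tolist() for k in("time","joint_positions","tcp_pos","tool_rot")})+"\n");return s
E
python3 - <<'E'
from h import *
log();rel([597.5,-149.5,254],frame(40,0))
print(frame(40,60).round(2))
E
```

```text
slide [-60.56 -51.12   0.2 ] rot [-1.0000e-01  1.2000e-01  1.1537e+02] norm 115.4
[[ 0.38  0.64  0.66]
 [ 0.32 -0.77  0.56]
 [ 0.87  0.   -0.5 ]]
```

play_rows(
  moves=[
    {"claw": 1,"slide": [-60.56,-51.12,0.2],"delta_rot": [-0.1,0.12,115.37]},
    {"claw": 1,"slide": [-60.56,-51.12,0.2],"delta_rot": [-0.1,0.12,115.37]},
    {"claw": 1,"slide": [-60.56,-51.12,0.2],"delta_rot": [-0.1,0.12,115.37]},
    {"claw": 1,"slide": [-60.56,-51.12,0.2],"delta_rot": [-0.1,0.12,115.37]},
    {"claw": 1,"slide": [-60.56,-51.12,0.2],"delta_rot": [-0.1,0.12,115.37]},
    {"claw": 1,"slide": [-60.56,-51.12,0.2],"delta_rot": [-0.1,0.12,115.37]},
    {"claw": 1,"slide": [-60.56,-51.12,0.2],"delta_rot": [-0.1,0.12,115.37]},
    {"claw": 1,"slide": [-60.56,-51.12,0.2],"delta_rot": [-0.1,0.12,115.37]},
    {"claw": 1,"slide": [-60.56,-51.12,0.2],"delta_rot": [-0.1,0.12,115.37]},
    {"claw": 1,"slide": [-60.56,-51.12,0.2],"delta_rot": [-0.1,0.12,115.37]},
    {"claw": 1,"slide": [-60.56,-51.12,0.2],"delta_rot": [-0.1,0.12,115.37]},
    {"claw": 1,"slide": [-60.56,-51.12,0.2],"delta_rot": [-0.1,0.12,115.37]},
    {"claw": 1,"slide": [-60.56,-51.12,0.2],"delta_rot": [-0.1,0.12,115.37]},
    {"claw": 1,"slide": [-60.56,-51.12,0.2],"delta_rot": [-0.1,0.12,115.37]},
    {"claw": 1,"slide": [-60.56,-51.12,0.2],"delta_rot": [-0.1,0.12,115.37]},
    {"claw": 1,"slide": [-60.56,-51.12,0.2],"delta_rot": [-0.1,0.12,115.37]},
    {"claw": 1,"slide": [-60.56,-51.12,0.2],"delta_rot": [-0.1,0.12,115.37]},
    {"claw": 1,"slide": [-60.56,-51.12,0.2],"delta_rot": [-0.1,0.12,115.37]},
  ],
)

```text
time: 1.9
tcp_pos: [597.2, -150.2, 253.0]
tool_rot: [[0.767, 0.641, -0.002], [0.641, -0.767, 0.001], [-0.001, -0.002, -1.0]]
contact_force: [-0.3, -0.6, -0.1]
opening: 85.3
```

Run:
```python
from h import *
s=log();print(s["time"],s["joint_positions"],s["joint_vel"],s["tcp_pos"]);rel([597.5,-149.5,34],frame(40,0))
```

```text
1.9 [-3.60610881e-01  2.01495003e-01  1.63795193e+00  5.75580046e-04
  1.30430908e+00  5.13859120e-01] [ 0.03798155 -0.02500945  0.02927663  0.00308667  0.00502465  0.00029081] [ 597.16105346 -150.21204798  252.97719516]
slide [8.00e-02 1.00e-02 2.19e+01] rot [-0.12  0.03 -0.11] norm 0.2
```

play_rows(
  moves=[
    {"claw": 1,"slide": [0.08,0,4],"delta_rot": [-0.1,0,-0.1]},
    {"claw": 1,"slide": [0.08,0,8],"delta_rot": [-0.1,0,-0.1]},
    {"claw": 1,"slide": [0.08,0,12],"delta_rot": [-0.1,0,-0.1]},
    {"claw": 1,"slide": [0.08,0,15.5],"delta_rot": [-0.1,0,-0.1]},
    {"claw": 1,"slide": [0.08,0,18.5],"delta_rot": [-0.1,0,-0.1]},
    {"claw": 1,"slide": [0.08,0,20.5],"delta_rot": [-0.1,0,-0.1]},
    {"claw": 1,"slide": [0.08,0,21.9],"delta_rot": [-0.1,0,-0.1]},
    {"claw": 1,"slide": [0.08,0,21.9],"delta_rot": [-0.1,0,-0.1]},
    {"claw": 1,"slide": [0.08,0,21.9],"delta_rot": [-0.1,0,-0.1]},
  ],
)

```text
time: 2.8
tcp_pos: [597.7, -148.8, 34.7]
tool_rot: [[0.766, 0.643, -0.0], [0.643, -0.766, -0.0], [-0.0, 0.0, -1.0]]
contact_force: [-0.2, -0.9, 0.4]
opening: 85.6
```

Run:
```python
from h import *
s=log();print(s["joint_positions"],s["tcp_pos"])
p,d=vision.snapshot("wrist");cv2.imwrite("pics/w1.png",p)
```

```text
[-3.57843044e-01  4.67335829e-01  1.75244729e+00 -2.80415873e-04
  9.21758290e-01  5.14311802e-01] [ 597.70941892 -148.84142597   34.68512507]
```

View pics/w1.png

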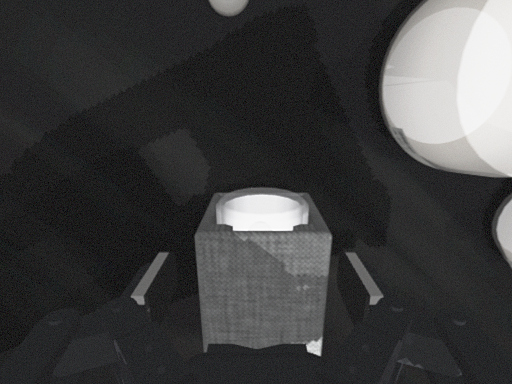

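The wrist view shows the sleeve (200–330 columns) centred between the two fingers (about columns 150 and 365). I'll close now.

play_rows(
  squeeze=60,
  moves=[
    {"claw": 0.3,"slide": [0,0,0],"delta_rot": [0,0,0]},
    {"claw": 0.3,"slide": [0,0,0],"delta_rot": [0,0,0]},
    {"claw": 0.3,"slide": [0,0,0],"delta_rot": [0,0,0]},
    {"claw": 0.3,"slide": [0,0,0],"delta_rot": [0,0,0]},
    {"claw": 0.3,"slide": [0,0,0],"delta_rot": [0,0,0]},
    {"claw": 0.3,"slide": [0,0,0],"delta_rot": [0,0,0]},
    {"claw": 0.3,"slide": [0,0,0],"delta_rot": [0,0,0]},
    {"claw": 0.3,"slide": [0,0,0],"delta_rot": [0,0,0]},
  ],
)

```text
time: 3.65
tcp_pos: [600.1, -150.0, 37.4]
tool_rot: [[0.766, 0.643, 0.005], [0.643, -0.766, -0.002], [0.003, 0.005, -1.0]]
contact_force: [-0.8, 0.3, 6.2]
opening: 53.0
```

play_rows(
  moves=[
    {"claw": 0.3,"slide": [0,0,-3],"delta_rot": [0,0,0]},
    {"claw": 0.3,"slide": [0,0,-8],"delta_rot": [0,0,0]},
    {"claw": 0.3,"slide": [0,0,-13],"delta_rot": [0,0,0]},
    {"claw": 0.3,"slide": [0,0,-18],"delta_rot": [0,0,0]},
    {"claw": 0.3,"slide": [0,0,-22],"delta_rot": [0,0,0]},
    {"claw": 0.3,"slide": [0,0,-22],"delta_rot": [0,0,0]},
    {"claw": 0.3,"slide": [0,0,-22],"delta_rot": [0,0,0]},
  ],
)

```text
time: 4.35
tcp_pos: [599.1, -149.6, 258.1]
tool_rot: [[0.766, 0.643, 0.006], [0.643, -0.766, -0.002], [0.003, 0.006, -1.0]]
contact_force: [-0.3, -0.3, -2.7]
opening: 53.8
```

Run:
```python
from h import *
s=log();print(s["joint_positions"],s["tcp_pos"],s["opening"],s["contact_force"])
p,d=vision.snapshot("scene");cv2.imwrite("pics/s1.png",p)
```

```text
[-3.58271571e-01  1.95740879e-01  1.63483412e+00 -5.24596912e-05
  1.30428516e+00  5.14300435e-01] [ 599.0814189 -149.5835995  258.1327581] 53.833343551253066 [-0.29194566 -0.3437523  -2.69543711]
```

View pics/s1.png

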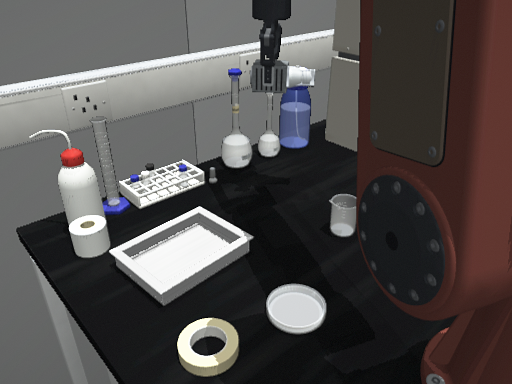

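```bash
cat >> h.py <<'E'
def ori(j1,a,Rt):
    M=(Ro.from_euler('z',j1)*Ro.from_euler('y',a)).inv()*Ro.from_matrix(Rt)
    e=M.as_euler('ZYZ');j4,j5,j6=e[0],e[1],e[2]-np.pi/2
    w=lambda x:(x+np.pi)%(2*np.pi)-np.pi
    return np.array([w(j4),j5,w(j6)])
E
python3 - <<'E'
from h import *
import json
for L in open("log.jsonl"):
    s=json.loads(L);j=s["joint_positions"];print(np.round(ori(j[0],j[1]+j[2],np.array(s["tool_rot"])),2),np.round(j[3:],2))
for xa in(30,45,60,75,90,105,120):
  for tilt in (60,70,80):
    print(xa,tilt,[np.round(ori(np.radians(b),a,frame(xa,tilt)),2) for b,a in((15,2.0),(15,2.3))])
E
```

```text
[ 0.    1.31 -0.11] [ 0.    1.31 -0.11]
[0.   1.3  0.51] [0.   1.3  0.51]
[-0.    0.92  0.51] [-0.    0.92  0.51]
[-0.    1.3   0.51] [-0.    1.3   0.51]
30 60 [array([1.13, 0.25, 0.32]), array([ 2.26,  0.29, -0.84])]
30 70 [array([ 1.84,  0.25, -0.37]), array([ 2.53,  0.44, -1.1 ])]
30 80 [array([ 2.32,  0.36, -0.83]), array([ 2.67,  0.6 , -1.22])]
45 60 [array([1.25, 0.47, 0.07]), array([ 1.86,  0.47, -0.6 ])]
45 70 [array([ 1.63,  0.49, -0.26]), array([ 2.12,  0.58, -0.83])]
45 80 [array([ 1.95,  0.56, -0.54]), array([ 2.3 ,  0.72, -0.97])]
60 60 [array([ 1.26,  0.7 , -0.06]), array([ 1.63,  0.66, -0.54])]
60 70 [array([ 1.52,  0.73, -0.26]), array([ 1.85,  0.76, -0.7 ])]
60 80 [array([ 1.76,  0.79, -0.43]), array([ 2.02,  0.88, -0.82])]
75 60 [array([ 1.22,  0.93, -0.17]), array([ 1.46,  0.86, -0.54])]
75 70 [array([ 1.43,  0.96, -0.29]), array([ 1.64,  0.95, -0.66])]
75 80 [array([ 1.63,  1.02, -0.4 ]), array([ 1.8 ,  1.07, -0.74])]
90 60 [array([ 1.16,  1.15, -0.27]), array([ 1.31,  1.05, -0.59])]
90 70 [array([ 1.34,  1.2 , -0.34]), array([ 1.47,  1.15, -0.66])]
90 80 [array([ 1.52,  1.26, -0.4 ]), array([ 1.61,  1.26, -0.71])]
105 60 [array([ 1.09,  1.36, -0.38]), array([ 1.16,  1.23, -0.66])]
105 70 [array([ 1.25,  1.43, -0.41]), array([ 1.31,  1.34, -0.7 ])]
105 80 [array([ 1.41,  1.5 , -0.42]), array([ 1.44,  1.45, -0.72])]
120 60 [array([ 0.99,  1.57, -0.5 ]), array([ 1.01,  1.4 , -0.75])]
120 70 [array([ 1.14,  1.65, -0.49]), array([ 1.14,  1.52, -0.77])]
120 80 [array([ 1.3 ,  1.73, -0.47]), array([ 1.27,  1.65, -0.76])]
```

```bash
cat >> h.py <<'E'
TRAY=np.array([490.,154.8]);TA=4.75
def tray(p):
    a=np.radians(TA);return np.array([TRAY[0]+p[0]*np.cos(a)-p[1]*np.sin(a),TRAY[1]+p[0]*np.sin(a)+p[1]*np.cos(a),p[2]])
MO=np.array([-92,0,10.])
def tcp_for_mouth(m,R,back=0):
    return m-R@MO+R[:,0]*back
E
python3 - <<'E'
from h import *
np.set_printoptions(precision=1,suppress=True)
d=np.load("pics/scene0.npy");W=pts(d,vision.get_calibration("scene"))
q=W[200:300,105:258].reshape(-1,3);q=q[(q[:,2]>28)&(q[:,2]<40)&(q[:,0]<585)]
print(len(q),cv2.minAreaRect(q[:,:2].astype(np.float32)),np.percentile(q[:,2],[5,50,95]))
d=np.load("pics/top0.npy");W=pts(d,vision.get_calibration("top"))
q=W[170:250,125:222].reshape(-1,3);q=q[(q[:,2]>28)&(q[:,2]<45)];print(cv2.minAreaRect(q[:,:2].astype(np.float32)),np.percentile(q[:,2],[5,50,95]))
R=frame(95,70)
for b in(0,100):
    p=tcp_for_mouth(tray([0,73,39]),R,b);print(p)
R=frame(95,35); p=tcp_for_mouth(tray([0,50,180]),R);print(p);rel(p,R)
E
```

```text
2344 ((489.30712890625, 155.0415802001953), (152.40069580078125, 200.9434356689453), 4.918881416320801) [31.9 33.9 35.2]
((490.0428771972656, 154.82391357421875), (150.2649688720703, 200.1280975341797), 4.7458906173706055) [31.5 33.9 36.4]
[482.  249.5 128.9]
[479.1 283.6 222.8]
[479.8 274.  241. ]
slide [ 18.1 -40.    1.4] rot [ 16.9  32.2 -53.2] norm 64.4
```

play_rows(
  moves=[
    {"claw": 0.3,"slide": [1.5,-3.3,0.1],"delta_rot": [1.4,2.7,-4.4]},
    {"claw": 0.3,"slide": [3,-6.7,0.2],"delta_rot": [2.8,5.4,-8.9]},
    {"claw": 0.3,"slide": [4.5,-10,0.4],"delta_rot": [4.2,8,-13.3]},
    {"claw": 0.3,"slide": [6,-13.3,0.5],"delta_rot": [5.6,10.7,-17.7]},
    {"claw": 0.3,"slide": [7.5,-16.7,0.6],"delta_rot": [7,13.4,-22.2]},
    {"claw": 0.3,"slide": [9,-20,0.7],"delta_rot": [8.4,16.1,-26.6]},
    {"claw": 0.3,"slide": [10.6,-23.3,0.8],"delta_rot": [9.9,18.8,-31]},
    {"claw": 0.3,"slide": [12.1,-26.7,0.9],"delta_rot": [11.3,21.5,-35.5]},
    {"claw": 0.3,"slide": [13.6,-30,1],"delta_rot": [12.7,24.1,-39.9]},
    {"claw": 0.3,"slide": [15.1,-33.3,1.2],"delta_rot": [14.1,26.8,-44.3]},
    {"claw": 0.3,"slide": [16.6,-36.7,1.3],"delta_rot": [15.5,29.5,-48.8]},
    {"claw": 0.3,"slide": [18.1,-40,1.4],"delta_rot": [16.9,32.2,-53.2]},
    {"claw": 0.3,"slide": [18.1,-40,1.4],"delta_rot": [16.9,32.2,-53.2]},
    {"claw": 0.3,"slide": [18.1,-40,1.4],"delta_rot": [16.9,32.2,-53.2]},
  ],
)

```text
time: 5.8
tcp_pos: [477.3, 273.5, 237.7]
tool_rot: [[-0.069, 0.996, -0.056], [0.818, 0.088, 0.569], [0.572, -0.006, -0.82]]
contact_force: [0.4, 0.2, -1.5]
opening: 53.2
```

Run:
```python
from h import *
s=log();j=s["joint_positions"];print(s["joint_positions"],ori(j[0],j[1]+j[2],s["tool_rot"]),s["tcp_pos"],s["opening"])
R=frame(95,70);p=tcp_for_mouth(tray([0,73,39]),R,80);rel(p,R)
```

```text
[ 0.08940063  0.03469687  1.95223613  0.6498534   1.23716366 -0.24274609] [ 0.6498534   1.23716366 -0.24274609] [477.26457325 273.49485729 237.71277409] 53.2352438818582
slide [-1.67  0.29  2.94] rot [-0.28 35.13 -0.25] norm 35.1
```

play_rows(
  moves=[
    {"claw": 0.3,"slide": [-0.3,0.1,0.6],"delta_rot": [0,7,0]},
    {"claw": 0.3,"slide": [-0.6,0.1,1.2],"delta_rot": [-0.1,14,-0.1]},
    {"claw": 0.3,"slide": [-1,0.2,1.8],"delta_rot": [-0.2,21,-0.2]},
    {"claw": 0.3,"slide": [-1.3,0.2,2.4],"delta_rot": [-0.2,28,-0.2]},
    {"claw": 0.3,"slide": [-1.67,0.29,2.94],"delta_rot": [-0.28,35.13,-0.25]},
    {"claw": 0.3,"slide": [-1.67,0.29,2.94],"delta_rot": [-0.28,35.13,-0.25]},
    {"claw": 0.3,"slide": [-1.67,0.29,2.94],"delta_rot": [-0.28,35.13,-0.25]},
    {"claw": 0.3,"slide": [-1.67,0.29,2.94],"delta_rot": [-0.28,35.13,-0.25]},
  ],
)

```text
time: 6.6
tcp_pos: [480.5, 276.7, 205.1]
tool_rot: [[-0.032, 0.996, -0.081], [0.343, 0.087, 0.935], [0.939, 0.002, -0.344]]
contact_force: [0.9, -0.4, -1.5]
opening: 53.6
```

Run:
```python
from h import *
s=log();print(s["joint_positions"],s["tcp_pos"],s["opening"])
np.set_printoptions(precision=1,suppress=True)
R=s["tool_rot"];m=s["tcp_pos"]+R@MO;print("mouth est",m,"axis",R[:,0])
for n in("scene","top"):
    p,d=vision.snapshot(n);np.save(f"pics/{n}2.npy",d)
    c=vision.get_calibration(n);q=np.linalg.inv(c["pose"])@np.append(m,1);u=c["K"][0,0]*q[0]/-q[2]+c["K"][0,2];v=c["K"][1,1]*-q[1]/-q[2]+c["K"][1,2];print(n,u,v)
    u,v=int(u),int(v);cv2.circle(p,(u,v),1,(0,0,255),-1)
    cv2.imwrite(f"pics/{n}2.png",cv2.resize(p[max(0,v-75):v+75,max(0,u-100):u+100],None,fx=4,fy=4,interpolation=cv2.INTER_CUBIC))
```

```text
[-0.1092951   0.300924    2.02568523  1.18371607  1.46733513 -0.7729458 ] [480.52190467 276.67389204 205.11175215] 53.62132176137681
mouth est [482.7 254.5 115.3] axis [-0.   0.3  0.9]
scene 123.80960386275896 227.56820530348034
top 119.48388852209888 208.5321963313159
```

View pics/scene2.png

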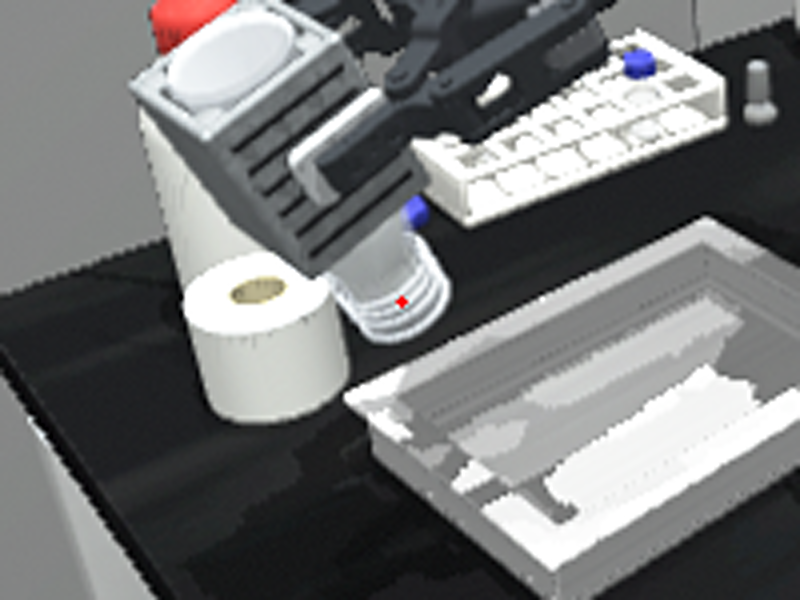

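View pics/top2.png

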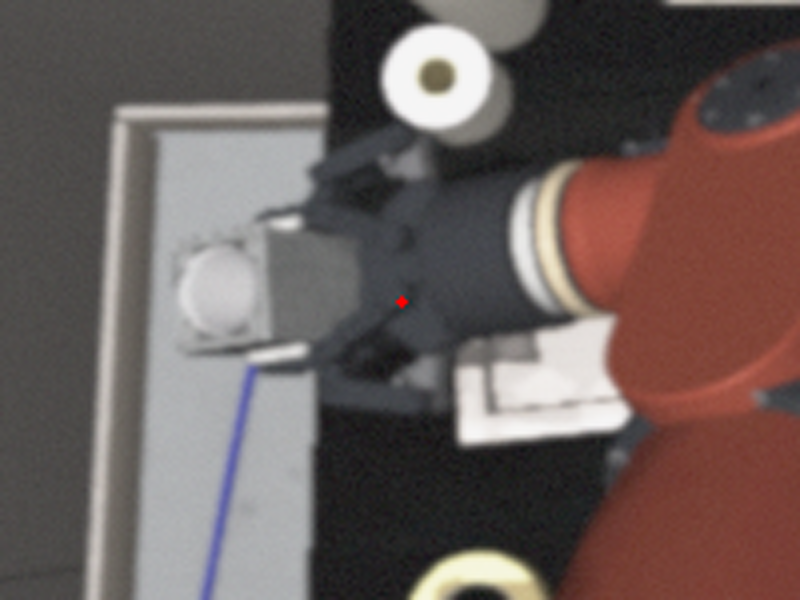

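Run:
```python
from h import *
R=frame(95,70);p=tcp_for_mouth(tray([0,73,39]),R,18);rel(p,R)
p=tcp_for_mouth(tray([0,73,39]),R,0);print(p,get_state()["contact_force"])
```

```text
slide [-6.36 -0.11  0.06] rot [0.04 0.11 0.23] norm 0.3
[482.03156713 249.53422973 128.87192255] [ 0.3092922  -0.60993127 -1.34544983]
```

play_rows(
  moves=[
    {"claw": 0.3,"slide": [-2,0,0],"delta_rot": [0,0.1,0.2]},
    {"claw": 0.3,"slide": [-4,-0.1,0],"delta_rot": [0,0.1,0.2]},
    {"claw": 0.3,"slide": [-5.5,-0.1,0.06],"delta_rot": [0,0.1,0.2]},
    {"claw": 0.3,"slide": [-6.36,-0.1,0.06],"delta_rot": [0,0.1,0.2]},
    {"claw": 0.3,"slide": [-6.36,-0.1,0.06],"delta_rot": [0,0.1,0.2]},
    {"claw": 0.3,"slide": [-6.36,-0.1,0.06],"delta_rot": [0,0.1,0.2]},
  ],
)

```text
time: 7.3
tcp_pos: [482.1, 256.0, 146.8]
tool_rot: [[-0.032, 0.996, -0.081], [0.341, 0.087, 0.936], [0.94, 0.002, -0.342]]
contact_force: [-0.1, 0.2, -1.5]
opening: 53.6
```

```bash
cat > look.py <<'E'
from h import *
import sys
s=log();np.set_printoptions(precision=2,suppress=True)
R=s["tool_rot"];m=s["tcp_pos"]+R@MO;print(s["time"],"tcp",s["tcp_pos"],"mouth est",m,"F",s["contact_force"],"op",s["opening"],"j",s["joint_positions"])
n="scene";p,d=vision.snapshot(n)
c=vision.get_calibration(n);q=np.linalg.inv(c["pose"])@np.append(m,1);u=c["K"][0,0]*q[0]/-q[2]+c["K"][0,2];v=c["K"][1,1]*-q[1]/-q[2]+c["K"][1,2];print(n,u,v)
u,v=int(u),int(v)
cv2.imwrite(sys.argv[1],cv2.resize(p[v-55:v+45,u-65:u+65],None,fx=6,fy=6,interpolation=cv2.INTER_CUBIC))
E
python3 look.py pics/a3.png
```

```text
7.3 tcp [482.13 255.96 146.82] mouth est [484.28 233.98  56.95] F [-0.14  0.23 -1.51] op 53.60384019429829 j [-0.15  0.43  2.02  1.17  1.45 -0.89]
scene 140.9172113548443 252.48546787685785
```

View pics/a3.png

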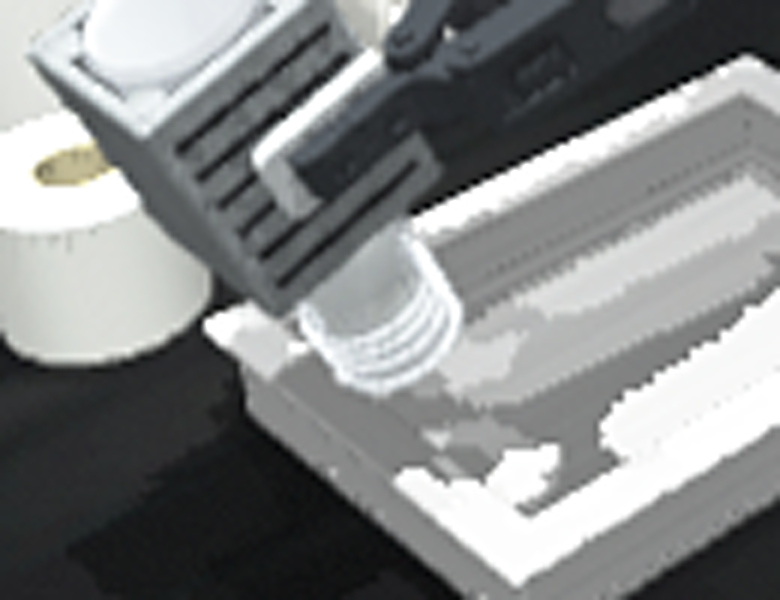

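The view shows the rim (about (300–460, 300–390) in the crop) above the +y flange, with the neck directed into the tray. I'll probe slowly for contact.

play_rows(
  moves=[
    {"claw": 0.3,"slide": [-0.4,0,0],"delta_rot": [0,0,0]},
    {"claw": 0.3,"slide": [-0.8,0,0],"delta_rot": [0,0,0]},
    {"claw": 0.3,"slide": [-1.2,0,0],"delta_rot": [0,0,0]},
    {"claw": 0.3,"slide": [-1.4,0,0],"delta_rot": [0,0,0]},
    {"claw": 0.3,"slide": [-1.4,0,0],"delta_rot": [0,0,0]},
    {"claw": 0.3,"slide": [-1.4,0,0],"delta_rot": [0,0,0]},
  ],
)

```text
time: 7.95
tcp_pos: [482.6, 251.2, 133.6]
tool_rot: [[-0.032, 0.996, -0.081], [0.341, 0.087, 0.936], [0.94, 0.002, -0.342]]
contact_force: [0.1, -0.4, -1.7]
opening: 53.4
```

play_rows(
  moves=[
    {"claw": 0.3,"slide": [-0.2,0,0],"delta_rot": [0,0,0]},
    {"claw": 0.3,"slide": [-0.4,0,0],"delta_rot": [0,0,0]},
    {"claw": 0.3,"slide": [-0.4,0,0],"delta_rot": [0,0,0]},
    {"claw": 0.3,"slide": [-0.4,0,0],"delta_rot": [0,0,0]},
  ],
)

```text
time: 8.35
tcp_pos: [482.7, 249.8, 129.8]
tool_rot: [[-0.032, 0.996, -0.081], [0.34, 0.087, 0.936], [0.94, 0.002, -0.342]]
contact_force: [0.5, 0.5, -1.8]
opening: 52.8
```

```bash
python3 look.py pics/a4.png
```

```text
8.35 tcp [482.72 249.8  129.84] mouth est [484.84 227.84  39.96] F [ 0.53  0.5  -1.84] op 52.78501789788686 j [-0.16  0.46  2.01  1.16  1.45 -0.92]
scene 145.56448957662266 259.1021814968838
```

View pics/a4.png

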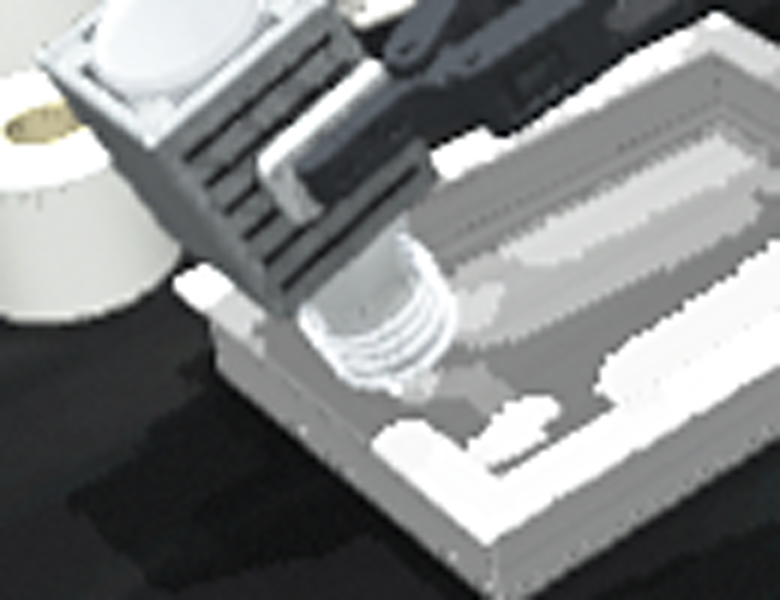

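play_rows(
  moves=[
    {"claw": 0.3,"slide": [-0.2,0,0],"delta_rot": [0,0,0]},
    {"claw": 0.3,"slide": [-0.4,0,0],"delta_rot": [0,0,0]},
    {"claw": 0.3,"slide": [-0.4,0,0],"delta_rot": [0,0,0]},
    {"claw": 0.3,"slide": [-0.4,0,0],"delta_rot": [0,0,0]},
  ],
)

```text
time: 8.8
tcp_pos: [483.0, 248.5, 126.5]
tool_rot: [[-0.032, 0.996, -0.081], [0.34, 0.087, 0.937], [0.94, 0.003, -0.341]]
contact_force: [0.0, 0.1, 0.1]
opening: 53.3
```

play_rows(
  moves=[
    {"claw": 0.3,"slide": [-0.2,0,0],"delta_rot": [0,0,0]},
    {"claw": 0.3,"slide": [-0.4,0,0],"delta_rot": [0,0,0]},
    {"claw": 0.3,"slide": [-0.4,0,0],"delta_rot": [0,0,0]},
    {"claw": 0.3,"slide": [-0.4,0,0],"delta_rot": [0,0,0]},
  ],
)

```text
time: 9.2
tcp_pos: [483.2, 247.3, 123.2]
tool_rot: [[-0.032, 0.996, -0.081], [0.338, 0.087, 0.937], [0.94, 0.003, -0.34]]
contact_force: [-0.8, 1.0, 3.2]
opening: 53.4
```

```bash
python3 look.py pics/a5.png
```

```text
9.2 tcp [483.19 247.28 123.16] mouth est [485.34 225.51  33.24] F [-0.85  0.96  3.2 ] op 53.42913955019295 j [-0.17  0.48  2.01  1.16  1.45 -0.94]
scene 147.2215288335558 261.59944144447934
```

View pics/a5.png

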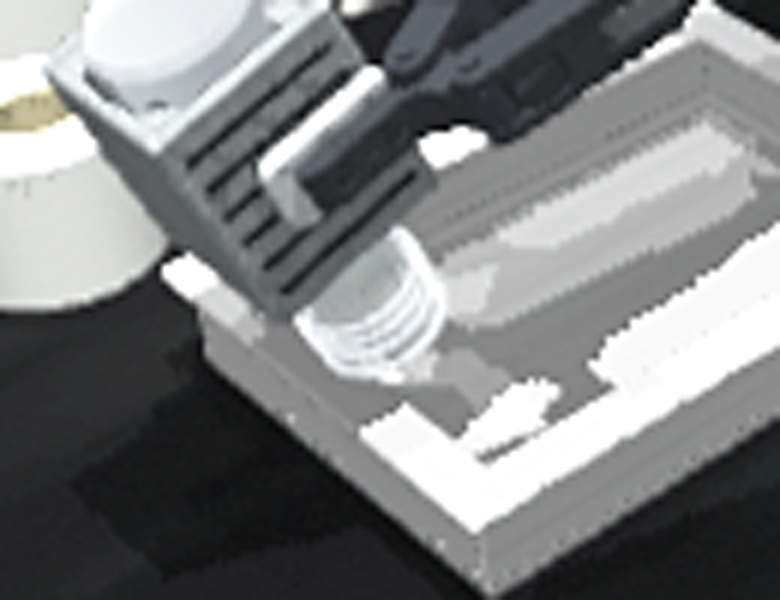

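Contact starts at TCP z≈129, as predicted, and the force rises with the foam stiffness. I'll back off 40 mm and tap.

play_rows(
  moves=[
    {"claw": 0.3,"slide": [2,0,0],"delta_rot": [0,0,0]},
    {"claw": 0.3,"slide": [4.6,0,0],"delta_rot": [0,0,0]},
    {"claw": 0.3,"slide": [4.6,0,0],"delta_rot": [0,0,0]},
    {"claw": 0.3,"slide": [4.6,0,0],"delta_rot": [0,0,0]},
  ],
)

```text
time: 9.65
tcp_pos: [481.7, 262.5, 165.3]
tool_rot: [[-0.033, 0.996, -0.081], [0.342, 0.087, 0.936], [0.939, 0.004, -0.343]]
contact_force: [0.2, 0.3, -1.5]
opening: 53.5
```

Run:
```python
from h import *
np.set_printoptions(precision=2,suppress=True)
s=log();print(s["tcp_pos"],s["joint_vel"])
R=frame(95,70)
for b in (0,-6): rel(tcp_for_mouth(tray([2,73,39]),R,b),R)
```

```text
[481.65 262.49 165.29] [-0.01  0.02  0.01  0.    0.01  0.  ]
slide [-3.87  0.11  0.03] rot [0.07 0.08 0.19] norm 0.2
slide [-4.47  0.11  0.04] rot [0.07 0.08 0.19] norm 0.2
```

play_rows(
  moves=[
    {"claw": 0.3,"slide": [-1.4,0.1,0],"delta_rot": [0,0,0.1]},
    {"claw": 0.3,"slide": [-4.4,0.1,0],"delta_rot": [0,0,0.1]},
  ],
)

```text
time: 9.85
tcp_pos: [485.0, 247.3, 123.7]
tool_rot: [[-0.035, 0.996, -0.079], [0.343, 0.087, 0.935], [0.939, 0.006, -0.345]]
contact_force: [2.5, 1.1, 2.3]
opening: 53.7
```

Run:
```python
from h import *
np.set_printoptions(precision=2,suppress=True)
s=log();print(s["tcp_pos"],s["joint_vel"],s["contact_force"])
```

```text
[484.96 247.26 123.68] [-0.21  0.66 -0.1  -0.06 -0.08 -0.55] [2.45 1.11 2.35]
```

play_rows(
  moves=[
    {"claw": 0.3,"slide": [0,0,0],"delta_rot": [0,0,0]},
  ],
)

```text
time: 9.95
tcp_pos: [483.7, 246.7, 121.7]
tool_rot: [[-0.029, 0.996, -0.081], [0.34, 0.086, 0.936], [0.94, -0.001, -0.341]]
contact_force: [-2.3, -0.0, 6.0]
opening: 53.6
```

play_rows(
  moves=[
    {"claw": 0.3,"slide": [2.6,0,0],"delta_rot": [0,0,0]},
    {"claw": 0.3,"slide": [4.6,0,0],"delta_rot": [0,0,0]},
    {"claw": 0.3,"slide": [4.6,0,0],"delta_rot": [0,0,0]},
    {"claw": 0.3,"slide": [3.3,0,0],"delta_rot": [0,0,0]},
    {"claw": 0.3,"slide": [0.3,0,0],"delta_rot": [0,0,0]},
    {"claw": 0.3,"slide": [2.6,0,0],"delta_rot": [0,0,0]},
    {"claw": 0.3,"slide": [4.6,0,0],"delta_rot": [0,0,0]},
    {"claw": 0.3,"slide": [4.6,0,0],"delta_rot": [0,0,0]},
    {"claw": 0.3,"slide": [4.6,0,0],"delta_rot": [0,0,0]},
    {"claw": 0.3,"slide": [4.6,0,0],"delta_rot": [0,0,0]},
  ],
)

```text
time: 10.95
tcp_pos: [481.7, 262.0, 163.3]
tool_rot: [[-0.027, 0.996, -0.081], [0.341, 0.086, 0.936], [0.94, -0.003, -0.342]]
contact_force: [1.3, 0.3, -0.8]
opening: 53.2
```

```bash
python3 look.py pics/a6.png
python3 - <<'E'
from h import *
for n in("top","wrist"):
    p,d=vision.snapshot(n);cv2.imwrite(f"pics/{n}6.png",p)
E
```

```text
10.95 tcp [481.73 261.95 163.3 ] mouth est [483.4  239.92  73.44] F [ 1.31  0.29 -0.76] op 53.206872880161285 j [-0.14  0.39  2.02  1.17  1.46 -0.85]
scene 136.3539046287594 245.9212792188708
```

View pics/a6.png

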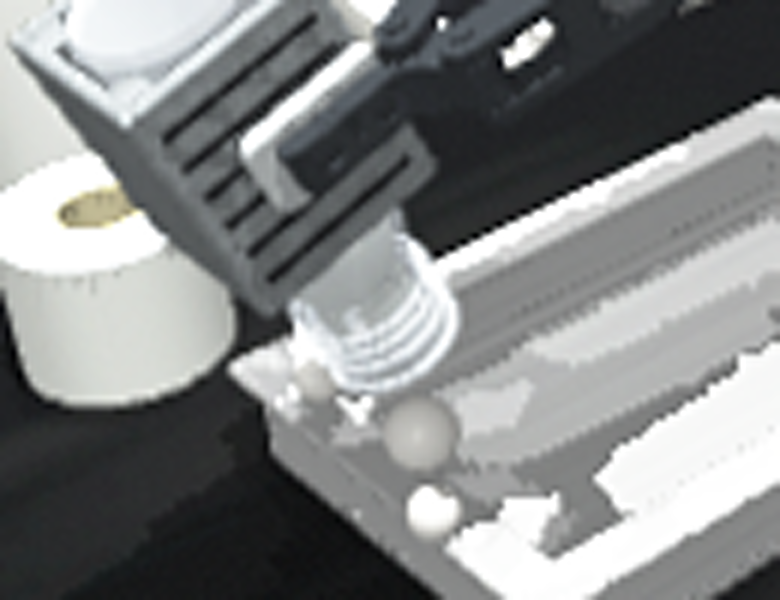

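View pics/top6.png

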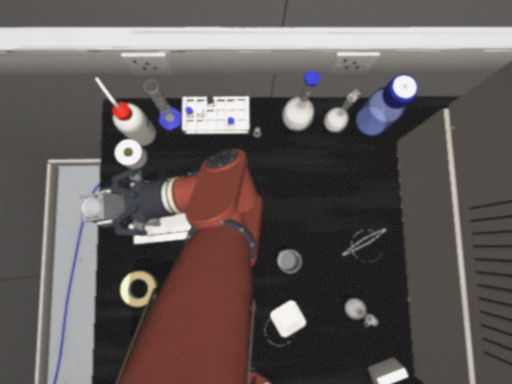

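All three balls are out: large at crop (420,432), small ones at (315,380) and (433,508). I'll check by depth whether they lie in the tray or are still bouncing.

play_rows(
  moves=[
    {"claw": 0.3,"slide": [0.5,0,0],"delta_rot": [0,0,0]},
    {"claw": 0.3,"slide": [1,0,0],"delta_rot": [0,0,0]},
    {"claw": 0.3,"slide": [1.5,0,0],"delta_rot": [0,0,0]},
    {"claw": 0.3,"slide": [2,0,0],"delta_rot": [0,0,0]},
    {"claw": 0.3,"slide": [2,0,0],"delta_rot": [0,0,0]},
  ],
)

```text
time: 11.6
tcp_pos: [481.8, 269.2, 183.9]
tool_rot: [[-0.03, 0.996, -0.081], [0.34, 0.086, 0.936], [0.94, 0.0, -0.342]]
contact_force: [0.8, 0.2, -0.5]
opening: 53.8
```

```bash
cat > tr.py <<'E'
from h import *
import sys
p,d=vision.snapshot("scene");np.save("pics/d.npy",d);cv2.imwrite("pics/p.png",p)
cv2.imwrite(sys.argv[1],cv2.resize(p[200:300,100:260],None,fx=5,fy=5,interpolation=cv2.INTER_CUBIC))
W=pts(d,vision.get_calibration("scene"));a=np.radians(TA)
dx=W[...,0]-TRAY[0];dy=W[...,1]-TRAY[1]
T=np.stack([dx*np.cos(a)+dy*np.sin(a),-dx*np.sin(a)+dy*np.cos(a),W[...,2]],-1);np.save("pics/T.npy",T)
m=(abs(T[...,0])<56)&(abs(T[...,1])<79)&(T[...,2]>9)&(T[...,2]<30)
n,l,st,ce=cv2.connectedComponentsWithStats(m.astype(np.uint8))
for i in range(1,n):
    if st[i,4]>5:print(st[i],T[l==i].mean(0).round(1),T[l==i].max(0).round(1))
E
python3 tr.py pics/t7.png
```

```text
(no output)
```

View pics/t7.png

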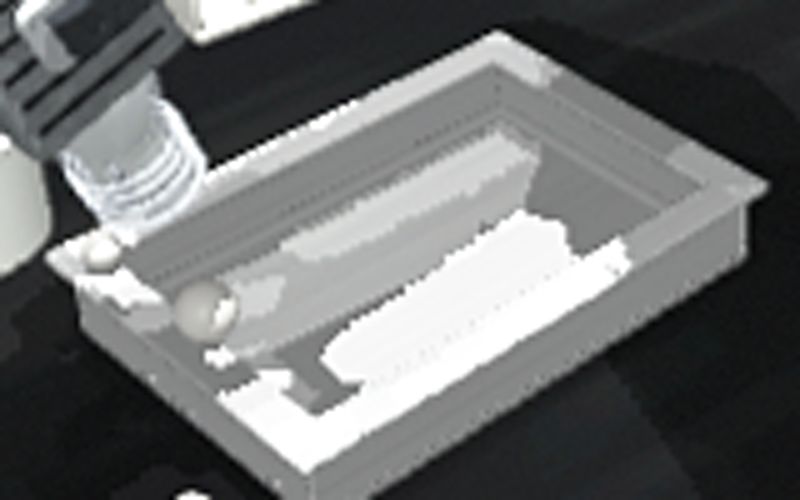

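One small ball appears to be on the flange corner at crop (103,253), and the other is outside the tray at (190,497). I need their depth positions now.

Run:
```python
from h import *
np.set_printoptions(precision=1,suppress=True)
T=np.load("pics/T.npy")
W=pts(np.load("pics/d.npy"),vision.get_calibration("scene"))
for v,u in((250,120),(261,140),(299,138),(298,137),(300,139),(262,144)):
    print((u,v),T[v,u],W[v,u])
p=cv2.imread("pics/p.png");cv2.imwrite("pics/p2.png",cv2.resize(p[230:384,60:260],None,fx=4,fy=3.9,interpolation=cv2.INTER_CUBIC)[:600])
```

```text
(120, 250) [47.3 91.2 43.8] [529.6 249.6  43.8]
(140, 261) [-9.4 88.7 50.9] [473.3 242.4  50.9]
(138, 299) [-43.4 120.1  14.9] [436.8 270.9  14.9]
(137, 298) [-38.8 119.2  13.2] [441.5 270.4  13.2]
(139, 300) [-46.  120.1  14.6] [434.2 270.7  14.6]
(144, 262) [-12.9  84.1  48.2] [470.1 237.6  48.2]
```

View pics/p2.png

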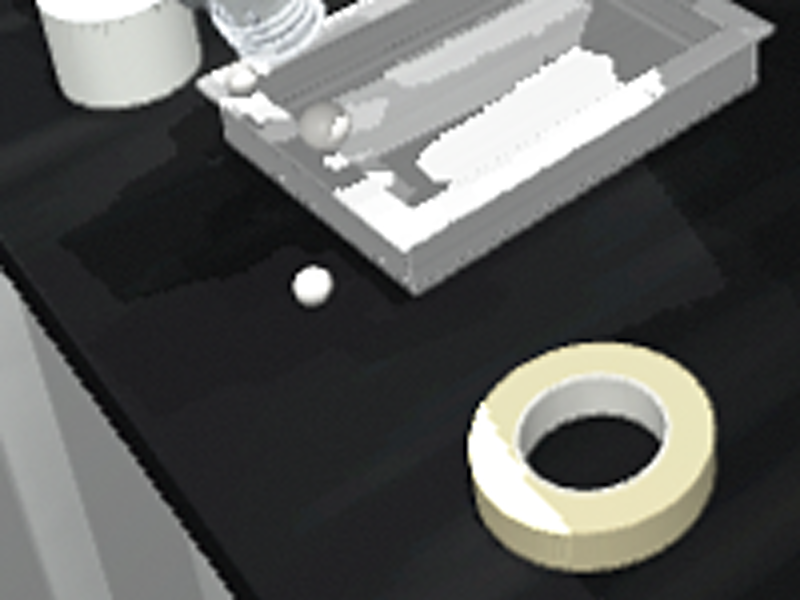

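```bash
cat > balls.py <<'E'
from h import *
np.set_printoptions(precision=1,suppress=True)
def find(p,d):
    W=pts(d,vision.get_calibration("scene"))
    g=cv2.cvtColor(p,cv2.COLOR_BGR2GRAY)
    out=[]
    # bench balls: bright, z 4..22, local
    m=((W[...,2]>5)&(W[...,2]<24)&(g>90)&(W[...,0]>330)&(W[...,0]<620)&(W[...,1]<330)&(W[...,1]>-100)).astype(np.uint8)
    n,l,st,ce=cv2.connectedComponentsWithStats(m)
    for i in range(1,n):
        if 20<st[i,4]<200 and st[i,2]<16 and st[i,3]<16: out.append((ce[i],W[l==i].mean(0),W[l==i].max(0),st[i,4]))
    m=((W[...,2]>37.5)&(W[...,2]<60)&(W[...,0]>400)&(W[...,0]<580)&(W[...,1]<270)&(W[...,1]>40)).astype(np.uint8)
    n,l,st,ce=cv2.connectedComponentsWithStats(m)
    for i in range(1,n):
        if 15<st[i,4]<400: out.append((ce[i],W[l==i].mean(0),W[l==i].max(0),st[i,4]))
    return out
if __name__=="__main__":
    for k in range(2):
        print(get_state()["time"])
        p,d=vision.snapshot("scene")
        for o in find(p,d):print(*o)
E
python3 balls.py
python3 - <<'E'
from balls import *
print("old");[print(*o) for o in find(cv2.imread("pics/p.png"),np.load("pics/d.npy"))]
E
```

```text
11.65
[334.9 229.4] [357.1 -98.5  14.3] [369.5 -95.7  23.9] 69
[137.5 302.4] [434.7 273.5  11.2] [441.5 279.4  15.6] 68
[119.6 248.9] [532.3 249.   44.1] [539.7 254.5  49. ] 56
[140.8 261.4] [475.  240.6  48.1] [484.9 248.6  55.2] 126
11.7
[335.2 229.5] [355.9 -98.2  14.9] [366.2 -96.2  24. ] 64
[137.5 302.3] [434.5 273.6  11.4] [443.  279.1  16.3] 67
[119.6 248.9] [532.3 249.   44.2] [540.9 254.8  48.8] 55
[140.8 261.4] [475.  240.6  48.2] [485.6 248.7  55.6] 126
old
[334.6 228.9] [357.5 -98.2  15.3] [369.9 -96.   23.9] 68
[137.4 302.4] [434.7 273.6  11.2] [441.6 279.1  15.7] 66
[119.6 248.9] [532.7 248.8  43.9] [539.6 254.5  48.7] 55
[140.7 261.3] [475.1 240.6  48.2] [484.5 248.4  54.9] 125
```

Everything is at rest: the large ball and one small ball are on the flange top, the other small ball is on the bench at (435,273), and the beaker shows up as the extra match. When I backed off along the axis, the mouth moved out over the flange. I'll lay the bottle down at its old spot, then put the stray balls in the tray by hand.

Run:
```python
from h import *
s=get_state();R=s["tool_rot"]
rel(s["tcp_pos"]+[0,0,40],R)
rel([599.5,-150,250],frame(40,0))
```

```text
slide [ 3.76 -0.01 -1.37] rot [0. 0. 0.] norm 0.0
slide [ -8.31   8.16 -42.48] rot [-33.48 -64.25  47.67] norm 86.7
```

play_rows(
  moves=[
    {"claw": 0.3,"slide": [1.9,0,-0.7],"delta_rot": [0,0,0]},
    {"claw": 0.3,"slide": [3.76,0,-1.37],"delta_rot": [0,0,0]},
    {"claw": 0.3,"slide": [2.76,0.68,-4.8],"delta_rot": [-2.8,-5.35,3.97]},
    {"claw": 0.3,"slide": [1.75,1.36,-8.2],"delta_rot": [-5.6,-10.7,7.9]},
    {"claw": 0.3,"slide": [0.74,2.04,-11.6],"delta_rot": [-8.4,-16.1,11.9]},
    {"claw": 0.3,"slide": [-0.26,2.72,-15.1],"delta_rot": [-11.2,-21.4,15.9]},
    {"claw": 0.3,"slide": [-1.27,3.4,-18.5],"delta_rot": [-14,-26.8,19.9]},
    {"claw": 0.3,"slide": [-2.28,4.08,-21.9],"delta_rot": [-16.7,-32.1,23.8]},
    {"claw": 0.3,"slide": [-3.28,4.76,-25.4],"delta_rot": [-19.5,-37.5,27.8]},
    {"claw": 0.3,"slide": [-4.29,5.44,-28.8],"delta_rot": [-22.3,-42.8,31.8]},
    {"claw": 0.3,"slide": [-5.3,6.12,-32.2],"delta_rot": [-25.1,-48.2,35.8]},
    {"claw": 0.3,"slide": [-6.3,6.8,-35.6],"delta_rot": [-27.9,-53.5,39.7]},
    {"claw": 0.3,"slide": [-7.3,7.48,-39],"delta_rot": [-30.7,-58.9,43.7]},
    {"claw": 0.3,"slide": [-8.31,8.16,-42.48],"delta_rot": [-33.48,-64.25,47.67]},
    {"claw": 0.3,"slide": [-8.31,8.16,-42.48],"delta_rot": [-33.48,-64.25,47.67]},
    {"claw": 0.3,"slide": [-8.31,8.16,-42.48],"delta_rot": [-33.48,-64.25,47.67]},
  ],
)

```text
time: 13.35
tcp_pos: [599.2, -149.4, 249.1]
tool_rot: [[0.766, 0.643, -0.002], [0.643, -0.766, 0.003], [0.001, -0.003, -1.0]]
contact_force: [-0.3, 0.7, -1.0]
opening: 53.2
```

Run:
```python
from h import *
s=log();print(s["tcp_pos"],s["joint_positions"]);rel([599.5,-150,38.5],frame(40,0))
```

```text
[ 599.1653198  -149.39753898  249.08974988] [-0.358957    0.2085494   1.63711096  0.00226598  1.29858227  0.51296367]
slide [-0.03  0.14 21.06] rot [-0.19 -0.03  0.01] norm 0.2
```

play_rows(
  moves=[
    {"claw": 0.3,"slide": [0,0.1,4],"delta_rot": [-0.2,0,0]},
    {"claw": 0.3,"slide": [0,0.1,9],"delta_rot": [-0.2,0,0]},
    {"claw": 0.3,"slide": [0,0.1,13],"delta_rot": [-0.2,0,0]},
    {"claw": 0.3,"slide": [0,0.1,17],"delta_rot": [-0.2,0,0]},
    {"claw": 0.3,"slide": [0,0.1,19.5],"delta_rot": [-0.2,0,0]},
    {"claw": 0.3,"slide": [0,0.1,20.6],"delta_rot": [-0.2,0,0]},
    {"claw": 0.3,"slide": [0,0.1,21],"delta_rot": [-0.2,0,0]},
    {"claw": 0.3,"slide": [0,0.1,21],"delta_rot": [-0.2,0,0]},
  ],
)

```text
time: 14.15
tcp_pos: [599.8, -149.4, 39.7]
tool_rot: [[0.766, 0.643, 0.002], [0.643, -0.766, 0.0], [0.001, 0.001, -1.0]]
contact_force: [0.5, -0.2, -2.4]
opening: 53.4
```

Run:
```python
from h import *
s=log();print(s["tcp_pos"],s["contact_force"]);
p,d=vision.snapshot("scene");cv2.imwrite("pics/s8.png",cv2.resize(p[120:220,220:350],None,fx=6,fy=6,interpolation=cv2.INTER_CUBIC))
```

```text
[ 599.8399025  -149.42435261   39.72169499] [ 0.50107785 -0.19559533 -2.38721665]
```

View pics/s8.png

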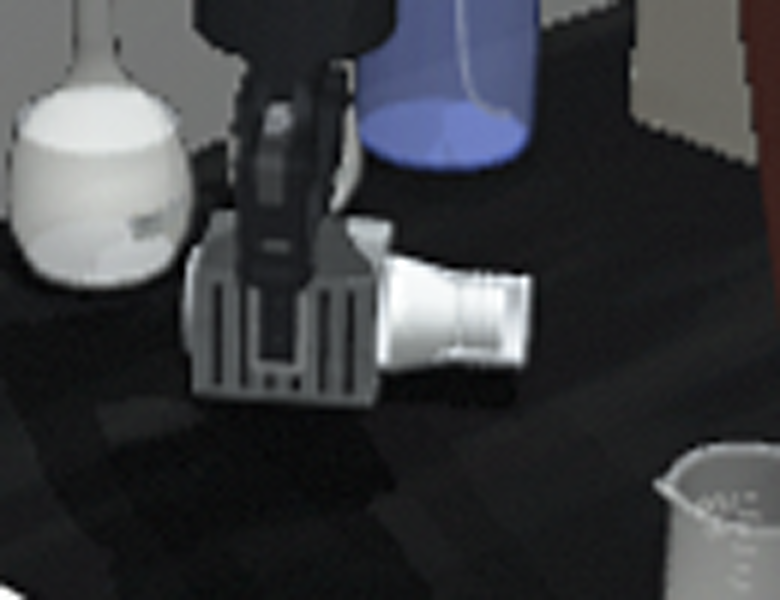

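play_rows(
  moves=[
    {"claw": 0.3,"slide": [0,0,0.15],"delta_rot": [0,0,0]},
    {"claw": 0.3,"slide": [0,0,0.25],"delta_rot": [0,0,0]},
    {"claw": 0.3,"slide": [0,0,0.25],"delta_rot": [0,0,0]},
    {"claw": 0.75,"slide": [0,0,0.2],"delta_rot": [0,0,0]},
    {"claw": 1,"slide": [0,0,0],"delta_rot": [0,0,0]},
    {"claw": 1,"slide": [0,0,0],"delta_rot": [0,0,0]},
    {"claw": 1,"slide": [0,0,0],"delta_rot": [0,0,0]},
    {"claw": 1,"slide": [0,0,-2],"delta_rot": [0,0,0]},
    {"claw": 1,"slide": [0,0,-7],"delta_rot": [0,0,0]},
    {"claw": 1,"slide": [0,0,-12],"delta_rot": [0,0,0]},
    {"claw": 1,"slide": [0,0,-16],"delta_rot": [0,0,0]},
    {"claw": 1,"slide": [0,0,-16],"delta_rot": [0,0,0]},
  ],
)

```text
time: 15.4
tcp_pos: [605.0, -151.5, 209.7]
tool_rot: [[0.766, 0.643, 0.018], [0.643, -0.766, -0.006], [0.01, 0.016, -1.0]]
contact_force: [1.9, -0.7, 0.3]
opening: 85.4
```

Run:
```python
from h import *
from balls import find
s=log();print(s["tcp_pos"],s["contact_force"],s["time"],s["opening"]);
p,d=vision.snapshot("scene");cv2.imwrite("pics/s9.png",p)
for o in find(p,d):print(*o)
p,d=vision.snapshot("top");cv2.imwrite("pics/top9.png",cv2.resize(p[90:290,90:340],None,fx=3,fy=3,interpolation=cv2.INTER_CUBIC));np.save("pics/top9.npy",d)
```

```text
[ 605.  -151.5  209.7] [ 1.9 -0.7  0.3] 15.4 85.37903208168133
[335.1 229.1] [356.4 -98.3  15.3] [369.8 -95.3  23.8] 70
[137.5 302.4] [434.5 273.5  11.2] [441.1 279.5  16.2] 69
[119.5 249. ] [532.5 249.   43.9] [540.3 255.1  48.1] 57
[140.7 261.4] [475.  240.6  48.2] [485.  248.4  54.3] 125
```

View pics/s9.png

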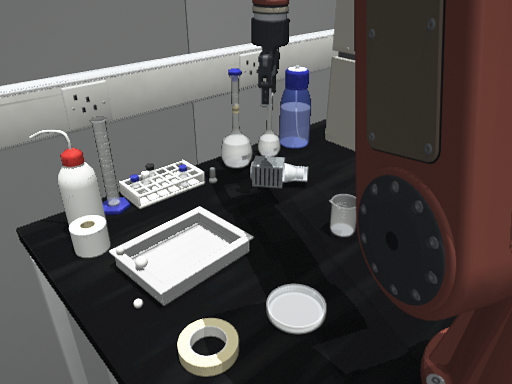

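View pics/top9.png

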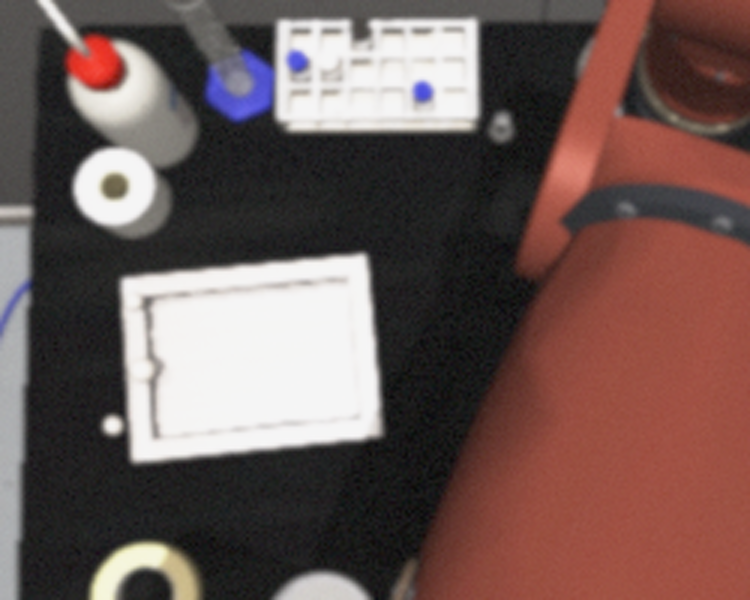

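```bash
cat > fit.py <<'E'
from balls import *
from scipy.optimize import least_squares
def raycenter(n,u,v,z):
    c=vision.get_calibration(n);K=c["K"];P=c["pose"]
    r=P[:3,:3]@np.array([(u-K[0,2])/K[0,0],-(v-K[1,2])/K[1,1],-1]);o=P[:3,3];return o+r*(z-o[2])/r[2]
def sph(W,r,c0,zmin):
    q=W[(np.linalg.norm(W-np.array(c0),axis=-1)<r+4)&(W[...,2]>zmin)]
    f=least_squares(lambda c:np.linalg.norm(q-np.append(c,c0[2]),axis=1)-r,c0[:2],loss="soft_l1")
    return f.x,len(q)
if __name__=="__main__":
    p,d=vision.snapshot("scene");W=pts(d,vision.get_calibration("scene"))
    p2,d2=vision.snapshot("top");W2=pts(d2,vision.get_calibration("top"))
    cv2.imwrite("pics/tz.png",cv2.resize(p2[180:245,110:170],None,fx=9,fy=9,interpolation=cv2.INTER_CUBIC))
    cv2.imwrite("pics/sz.png",cv2.resize(p[235:310,105:165],None,fx=8,fy=8,interpolation=cv2.INTER_CUBIC))
    for n,r,z,zm,top in(("bench",7,7,5,(127.3,231.7)),("large",10,43,38,(139,212.7)),("small",7,40,38,(135,191))):
        c=raycenter("top",*top,z);print(n,"ray",c)
        for WW in(W,W2):
            x=c.copy()
            for _ in range(4):
                x2,k=sph(WW,r,x,zm);x[:2]=x2
            print("  fit",x,k)
E
python3 fit.py
```

```text
bench ray [436.5 271.9   7. ]
  fit [437.  272.5   7. ] 69
  fit [437.5 272.5   7. ] 24
large ray [479.8 233.4  43. ]
  fit [479.8 238.5  43. ] 125
  fit [480.  238.7  43. ] 56
small ray [533.4 245.1  40. ]
  fit [535.4 247.5  40. ] 55
  fit [535.9 248.2  40. ] 25
```

View pics/tz.png

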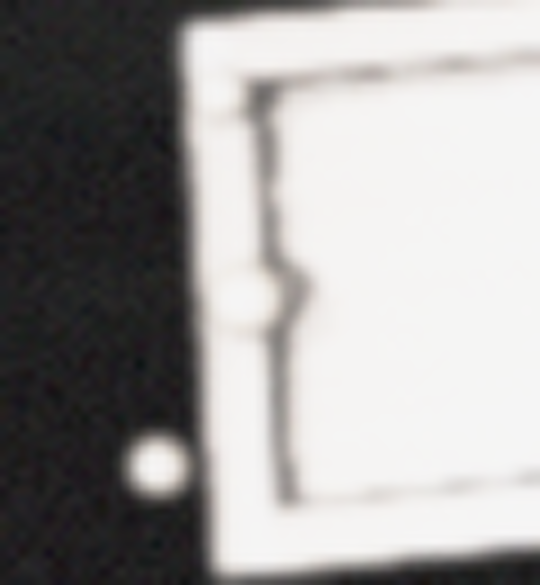

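View pics/sz.png

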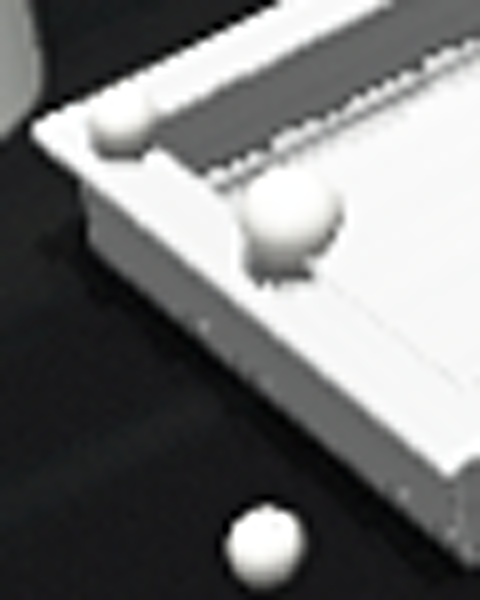

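The bench ball is at (437,272.4), the large ball at (480,238.6) on the flange's inner edge, and the second small ball at (535.6,248) on the flange corner. I'll pick each one up and set it into the tray, starting with the large ball.

Run:
```python
from h import *
rel([480,238.6,120],frame(94.75,0))
```

```text
slide [ 15.82 -37.35   7.91] rot [-0.000e+00 -5.000e-02 -5.474e+01] norm 54.7
```

play_rows(
  squeeze=20,
  moves=[
    {"claw": 0.5,"slide": [1.3,-3.1,0.6],"delta_rot": [0,0,-5]},
    {"claw": 0.5,"slide": [2.9,-6.8,1.4],"delta_rot": [0,0,-11]},
    {"claw": 0.5,"slide": [4.7,-11.2,2.4],"delta_rot": [0,0,-17]},
    {"claw": 0.5,"slide": [6.5,-15.5,3.3],"delta_rot": [0,0,-23]},
    {"claw": 0.5,"slide": [8.4,-19.8,4.2],"delta_rot": [0,0,-29]},
    {"claw": 0.5,"slide": [10.2,-24.2,5.1],"delta_rot": [0,0,-35]},
    {"claw": 0.5,"slide": [12.1,-28.5,6],"delta_rot": [0,0,-42]},
    {"claw": 0.5,"slide": [13.9,-32.8,6.9],"delta_rot": [0,0,-48]},
    {"claw": 0.5,"slide": [15.2,-35.9,7.6],"delta_rot": [0,0,-53]},
    {"claw": 0.5,"slide": [15.82,-37.35,7.91],"delta_rot": [0,0,-54.74]},
    {"claw": 0.5,"slide": [15.82,-37.35,7.91],"delta_rot": [0,0,-54.74]},
    {"claw": 0.5,"slide": [15.82,-37.35,7.91],"delta_rot": [0,0,-54.74]},
  ],
)

```text
time: 16.8
tcp_pos: [479.7, 237.7, 119.1]
tool_rot: [[-0.082, 0.997, -0.001], [0.997, 0.082, -0.001], [-0.001, -0.001, -1.0]]
contact_force: [0.5, -0.8, -0.0]
opening: 43.2
```

Run:
```python
from h import *
s=log();print(s["tcp_pos"],s["opening"],s["joint_positions"]);rel([480,238.6,62],frame(94.75,0),s)
p,d=vision.snapshot("wrist");cv2.imwrite("pics/w10.png",p)
H=vision.get_calibration("wrist");K=H["K"];c=np.eye(4);c[:3,:3]=s["tool_rot"];c[:3,3]=s["tcp_pos"];P=c@H["hand_eye"]
W=pts(d,H,P)
import numpy as np
for r,c0,zm in((10,[480,238.6,43],38),(7,[535.6,248,40],38),(7,[437,272.4,7],5)):
    q=np.linalg.inv(P)@np.append(c0,1);print("px",K[0,0]*q[0]/-q[2]+K[0,2],-K[1,1]*q[1]/-q[2]+K[1,2])
    from fit import sph
    x=np.array(c0)
    for _ in range(4):
        a,k=sph(W,r,x,zm);x[:2]=a
    print(x,k)
```

```text
[479.70831278 237.66169168 119.11218578] 43.153553336055325 [ 3.29001777e-01  1.91169510e-01  1.92548476e+00 -3.27309069e-04
  1.02626646e+00  2.46858590e-01]
slide [0.09 0.04 5.71] rot [-0.07  0.03 -0.03] norm 0.1
px 257.2617428200222 217.1737496604389
[480.6 237.1  43. ] 566
px 332.66657888501805 209.64536050268597
[536.7 246.1  40. ] 274
px 208.27906445574644 158.1306170643913
[438.1 270.9   7. ] 227
```

View pics/w10.png

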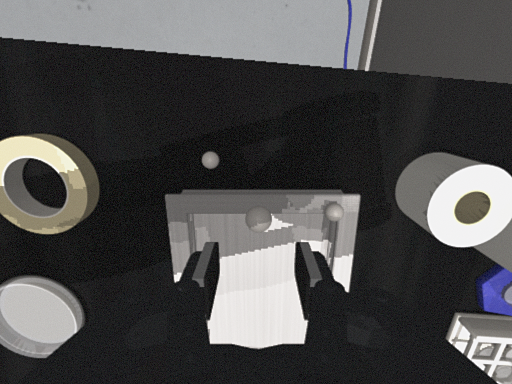

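The wrist view shows the large ball at (259,218), the flange-corner small ball at (334,212) and the bench ball at (210,159). These agree with the other views. Descending on the large ball.

play_rows(
  moves=[
    {"claw": 0.5,"slide": [0.05,0.05,2],"delta_rot": [0,0,0]},
    {"claw": 0.5,"slide": [0.05,0.05,4],"delta_rot": [0,0,0]},
    {"claw": 0.5,"slide": [0.05,0.05,5.2],"delta_rot": [0,0,0]},
    {"claw": 0.5,"slide": [0.05,0.05,5.7],"delta_rot": [0,0,0]},
    {"claw": 0.5,"slide": [0.05,0.05,5.7],"delta_rot": [0,0,0]},
    {"claw": 0.4,"slide": [0.05,0.05,5.7],"delta_rot": [0,0,0]},
    {"claw": 0.3,"slide": [0.05,0.05,5.7],"delta_rot": [0,0,0]},
    {"claw": 0.2,"slide": [0.05,0.05,5.7],"delta_rot": [0,0,0]},
    {"claw": 0.1,"slide": [0.05,0.05,5.7],"delta_rot": [0,0,0]},
    {"claw": 0.1,"slide": [0.05,0.05,5.7],"delta_rot": [0,0,0]},
    {"claw": 0.1,"slide": [0.05,0.05,5.7],"delta_rot": [0,0,0]},
    {"claw": 0.1,"slide": [0.05,0.05,5.7],"delta_rot": [0,0,0]},
  ],
)

```text
time: 18.05
tcp_pos: [481.4, 238.1, 63.4]
tool_rot: [[-0.081, 0.997, 0.001], [0.997, 0.081, 0.0], [0.0, 0.001, -1.0]]
contact_force: [0.7, -0.0, 5.3]
opening: 17.7
```

play_rows(
  moves=[
    {"claw": 0.1,"slide": [0,0,-1],"delta_rot": [0,0,0]},
    {"claw": 0.1,"slide": [0,0,-2],"delta_rot": [0,0,0]},
    {"claw": 0.1,"slide": [-2,0,-2],"delta_rot": [0,0,0]},
    {"claw": 0.1,"slide": [-4.5,0,-2],"delta_rot": [0,0,0]},
    {"claw": 0.1,"slide": [-6.5,0,-2],"delta_rot": [0,0,0]},
    {"claw": 0.1,"slide": [-7.5,0,0],"delta_rot": [0,0,0]},
    {"claw": 0.1,"slide": [-7.5,0,1.8],"delta_rot": [0,0,0]},
    {"claw": 0.1,"slide": [-7.5,0,2.4],"delta_rot": [0,0,0]},
    {"claw": 0.1,"slide": [-7.5,0,2.4],"delta_rot": [0,0,0]},
    {"claw": 0.1,"slide": [-7.5,0,2.4],"delta_rot": [0,0,0]},
  ],
)

```text
time: 19.05
tcp_pos: [488.0, 163.8, 40.0]
tool_rot: [[-0.082, 0.997, 0.002], [0.997, 0.082, 0.0], [0.0, 0.002, -1.0]]
contact_force: [0.2, -0.2, -0.5]
opening: 18.0
```

Run:
```python
from h import *
s=log();print(s["tcp_pos"],s["opening"],s["contact_force"])
p,d=vision.snapshot("scene");cv2.imwrite("pics/s11.png",cv2.resize(p[180:310,90:270],None,fx=4.4,fy=4.4,interpolation=cv2.INTER_CUBIC))
```

```text
[487.95698495 163.75849136  40.00097133] 17.966729104769477 [ 0.18423973 -0.24203827 -0.50627338]
```

View pics/s11.png

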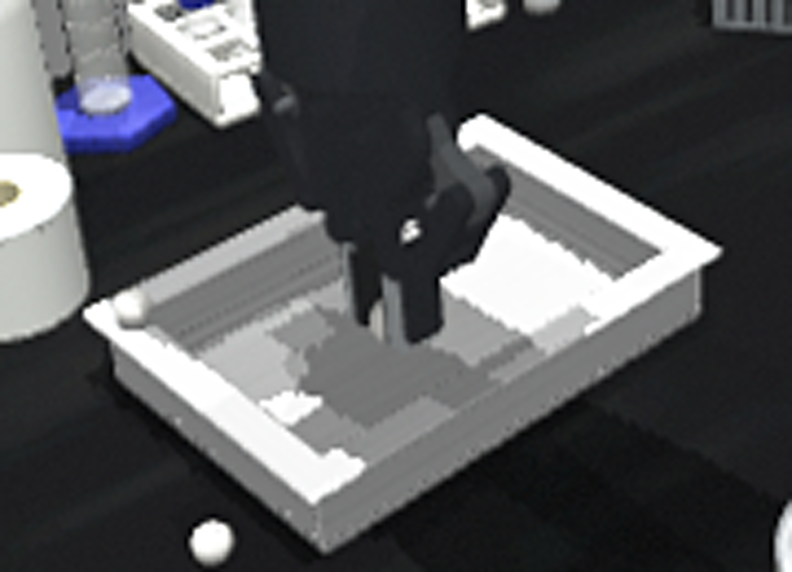

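The large ball has left the flange and is held between the fingers at about (378,325), with the tips just above the tray floor. I'll release it there and rise.

play_rows(
  moves=[
    {"claw": 0.2,"slide": [0,0,0.4],"delta_rot": [0,0,0]},
    {"claw": 0.3,"slide": [0,0,0.4],"delta_rot": [0,0,0]},
    {"claw": 0.4,"slide": [0,0,0.4],"delta_rot": [0,0,0]},
    {"claw": 0.5,"slide": [0,0,0.4],"delta_rot": [0,0,0]},
    {"claw": 0.5,"slide": [0,0,0.2],"delta_rot": [0,0,0]},
    {"claw": 0.5,"slide": [0,0,-3],"delta_rot": [0,0,0]},
    {"claw": 0.5,"slide": [0,0,-7],"delta_rot": [0,0,0]},
    {"claw": 0.5,"slide": [0,0,-9],"delta_rot": [0,0,0]},
    {"claw": 0.5,"slide": [0,0,-9],"delta_rot": [0,0,0]},
  ],
)

```text
time: 20.0
tcp_pos: [491.3, 164.4, 134.6]
tool_rot: [[-0.082, 0.997, 0.012], [0.997, 0.082, 0.002], [0.001, 0.012, -1.0]]
contact_force: [-0.0, 0.0, 0.1]
opening: 43.0
```

```bash
cat > wr.py <<'E'
from fit import *
import sys
s=log();print(s["time"],s["tcp_pos"],s["opening"])
p,d=vision.snapshot("wrist");cv2.imwrite(sys.argv[1],p)
H=vision.get_calibration("wrist");c=np.eye(4);c[:3,:3]=s["tool_rot"];c[:3,3]=s["tcp_pos"];P=c@H["hand_eye"]
W=pts(d,H,P);np.save("pics/Ww.npy",W)
E
python3 wr.py pics/w12.png
python3 - <<'E'
from h import *
rel([536,247.5,100],frame(94.75,0));rel([536,247.5,59.5],frame(94.75,0))
E
```

```text
20.0 [491.3 164.4 134.6] 42.96420376813132
slide [7.93 5.28 3.28] rot [ 0.43 -0.05 -0.06] norm 0.4
slide [7.92 5.25 7.33] rot [ 0.43 -0.05 -0.06] norm 0.4
```

View pics/w12.png

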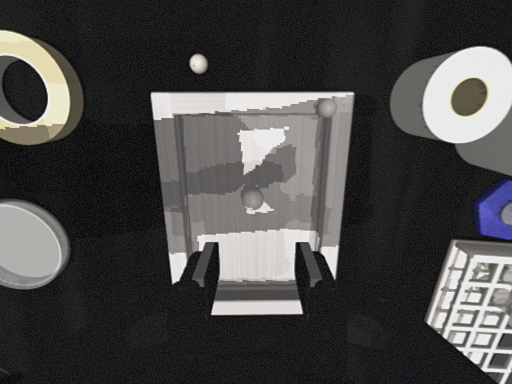

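Large ball is inside the tray at (253,199). The next is the small ball on the flange corner at (327,108).

play_rows(
  moves=[
    {"claw": 0.4,"slide": [2.5,1.7,0.5],"delta_rot": [0.4,0,0]},
    {"claw": 0.4,"slide": [5.5,3.5,1.5],"delta_rot": [0.4,0,0]},
    {"claw": 0.4,"slide": [7.5,4.9,2.5],"delta_rot": [0.4,0,0]},
    {"claw": 0.4,"slide": [7.93,5.27,3.3],"delta_rot": [0.4,0,0]},
    {"claw": 0.4,"slide": [7.93,5.27,3.3],"delta_rot": [0.4,0,0]},
    {"claw": 0.4,"slide": [7.93,5.27,3.3],"delta_rot": [0.4,0,0]},
  ],
)

```text
time: 20.65
tcp_pos: [534.3, 246.4, 98.2]
tool_rot: [[-0.082, 0.997, -0.003], [0.997, 0.082, -0.001], [-0.0, -0.003, -1.0]]
contact_force: [0.2, -0.1, -0.7]
opening: 34.0
```

```bash
python3 wr.py pics/w13.png
python3 - <<'E'
from fit import *
W=np.load("pics/Ww.npy");x=np.array([536,247.5,40])
for _ in range(4):
    a,k=sph(W,7,x,38);x[:2]=a
print(x,k)
rel([536,247.5,61],frame(94.75,0))
E
```

```text
20.65 [534.3 246.4  98.2] 33.99380853704696
[536.5 246.1  40. ] 323
slide [0.1 0.1 3.8] rot [-0.1  0.  -0.1] norm 0.1
```

View pics/w13.png

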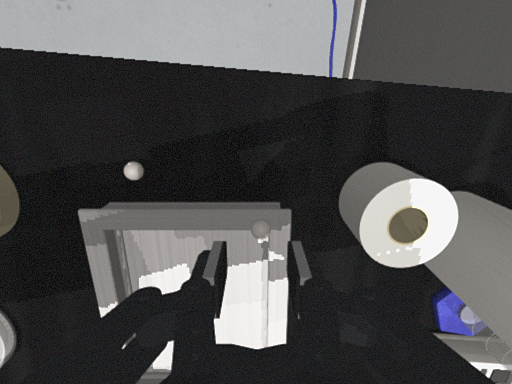

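play_rows(
  moves=[
    {"claw": 0.4,"slide": [0.05,0.15,1.5],"delta_rot": [-0.1,0,0]},
    {"claw": 0.4,"slide": [0.05,0.15,3],"delta_rot": [-0.1,0,0]},
    {"claw": 0.4,"slide": [0.05,0.15,3.7],"delta_rot": [-0.1,0,0]},
    {"claw": 0.4,"slide": [0.05,0.15,3.7],"delta_rot": [-0.1,0,0]},
    {"claw": 0.3,"slide": [0.05,0.15,3.7],"delta_rot": [-0.1,0,0]},
    {"claw": 0.2,"slide": [0.05,0.15,3.7],"delta_rot": [-0.1,0,0]},
    {"claw": 0.1,"slide": [0.05,0.15,3.7],"delta_rot": [-0.1,0,0]},
    {"claw": 0.05,"slide": [0.05,0.15,3.7],"delta_rot": [-0.1,0,0]},
    {"claw": 0.05,"slide": [0.05,0.15,3.7],"delta_rot": [-0.1,0,0]},
    {"claw": 0.05,"slide": [0.05,0.15,3.7],"delta_rot": [-0.1,0,0]},
  ],
)

```text
time: 21.7
tcp_pos: [536.8, 247.3, 62.5]
tool_rot: [[-0.081, 0.997, 0.001], [0.997, 0.081, 0.0], [0.0, 0.001, -1.0]]
contact_force: [0.0, -0.5, 0.2]
opening: 11.6
```

play_rows(
  moves=[
    {"claw": 0.05,"slide": [0,0,-1],"delta_rot": [0,0,0]},
    {"claw": 0.05,"slide": [0,0,-2],"delta_rot": [0,0,0]},
    {"claw": 0.05,"slide": [-2,-1,-2],"delta_rot": [0,0,0]},
    {"claw": 0.05,"slide": [-4,-2.3,-2],"delta_rot": [0,0,0]},
    {"claw": 0.05,"slide": [-4.5,-2.8,-0.5],"delta_rot": [0,0,0]},
    {"claw": 0.05,"slide": [-4.5,-2.8,1.5],"delta_rot": [0,0,0]},
    {"claw": 0.05,"slide": [-4.5,-2.8,2.4],"delta_rot": [0,0,0]},
    {"claw": 0.05,"slide": [-4.5,-2.8,2.5],"delta_rot": [0,0,0]},
    {"claw": 0.05,"slide": [-4.5,-2.8,2.5],"delta_rot": [0,0,0]},
  ],
)

```text
time: 22.6
tcp_pos: [513.0, 200.4, 37.9]
tool_rot: [[-0.082, 0.997, 0.002], [0.997, 0.082, 0.001], [0.0, 0.002, -1.0]]
contact_force: [-0.8, 0.1, 0.5]
opening: 11.6
```

Run:
```python
from h import *
s=log();print(s["tcp_pos"],s["opening"],s["contact_force"])
p,d=vision.snapshot("scene");cv2.imwrite("pics/s14.png",cv2.resize(p[180:310,90:270],None,fx=4.4,fy=4.4,interpolation=cv2.INTER_CUBIC))
```

```text
[512.96744551 200.39407432  37.92835716] 11.622911904407555 [-0.80717805  0.08947854  0.46070062]
```

View pics/s14.png

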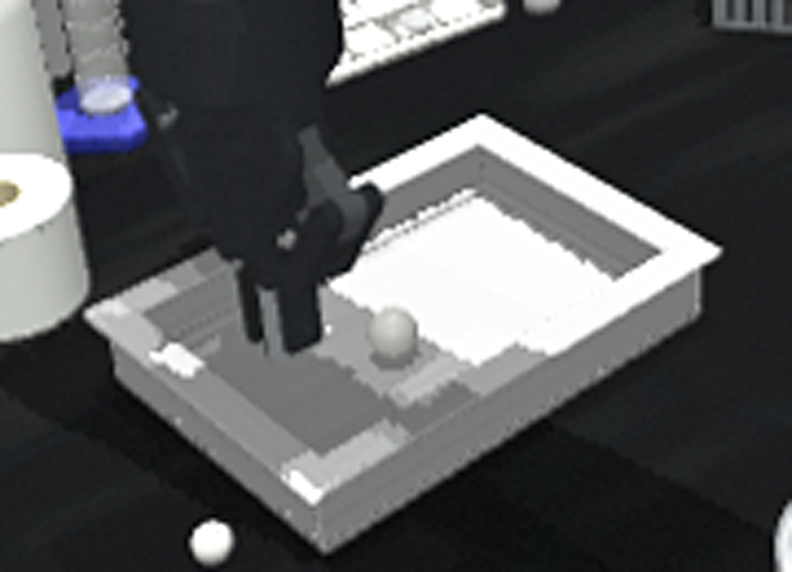

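The small ball is off the flange and in the grip (opening 11.6), inside the tray. I'll release it and rise.

play_rows(
  moves=[
    {"claw": 0.15,"slide": [0,0,0.4],"delta_rot": [0,0,0]},
    {"claw": 0.25,"slide": [0,0,0.4],"delta_rot": [0,0,0]},
    {"claw": 0.35,"slide": [0,0,0.4],"delta_rot": [0,0,0]},
    {"claw": 0.4,"slide": [0,0,0.2],"delta_rot": [0,0,0]},
    {"claw": 0.4,"slide": [0,0,-3],"delta_rot": [0,0,0]},
    {"claw": 0.4,"slide": [0,0,-7],"delta_rot": [0,0,0]},
    {"claw": 0.4,"slide": [0,0,-9],"delta_rot": [0,0,0]},
    {"claw": 0.4,"slide": [0,0,-9],"delta_rot": [0,0,0]},
  ],
)

```text
time: 23.45
tcp_pos: [516.4, 201.3, 132.9]
tool_rot: [[-0.082, 0.997, 0.012], [0.997, 0.082, 0.003], [0.002, 0.012, -1.0]]
contact_force: [0.2, 1.1, 0.0]
opening: 34.0
```

```bash
python3 wr.py pics/w15.png
python3 - <<'E'
from fit import *
p,d=vision.snapshot("scene");W=pts(d,vision.get_calibration("scene"))
for WW in(W,np.load("pics/Ww.npy")):
    x=np.array([437.,272.4,7])
    for _ in range(4):
        a,k=sph(WW,7,x,5);x[:2]=a
    print(x,k)
for h in (0,45,94.75,-45): 
  print(h);rel([437.3,272.2,90],frame(h,0))
E
```

```text
23.45 [516.4 201.3 132.9] 34.03779795855379
[436.7 272.5   7. ] 67
[438.1 271.1   7. ] 246
0
slide [ 7.8 -7.   3.8] rot [ 0.1 -0.2 94.7] norm 94.7
45
slide [ 7.8 -7.   3.8] rot [ 0.2 -0.1 49.7] norm 49.7
94.75
slide [ 7.8 -7.   3.8] rot [ 0.2 -0.  -0.1] norm 0.2
-45
slide [ 7.8 -7.   3.8] rot [  0.1  -0.3 139.7] norm 139.7
```

View pics/w15.png

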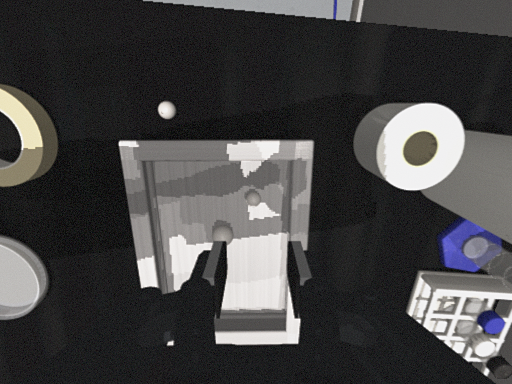

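Both balls are in the tray at (253,198) and (221,233). The last small ball is on the bench at (437,272).

play_rows(
  moves=[
    {"claw": 0.4,"slide": [2.5,-2.3,0.5],"delta_rot": [0.2,0,0]},
    {"claw": 0.4,"slide": [5.5,-5,1],"delta_rot": [0.2,0,0]},
    {"claw": 0.4,"slide": [7.6,-6.8,2],"delta_rot": [0.2,0,0]},
    {"claw": 0.4,"slide": [7.9,-7,3.8],"delta_rot": [0.2,0,0]},
    {"claw": 0.4,"slide": [7.9,-7,3.8],"delta_rot": [0.2,0,0]},
    {"claw": 0.4,"slide": [7.9,-7,3.8],"delta_rot": [0.2,0,0]},
  ],
)

```text
time: 24.15
tcp_pos: [435.9, 272.8, 88.8]
tool_rot: [[-0.082, 0.997, -0.003], [0.997, 0.082, -0.001], [-0.001, -0.003, -1.0]]
contact_force: [0.6, 0.2, -0.0]
opening: 34.4
```

```bash
python3 wr.py pics/w16.png
python3 - <<'E'
from fit import *
rel([437.3,273,28],frame(94.75,0))
E
```

```text
24.15 [435.9 272.8  88.8] 34.355373988114174
slide [-0.   0.   6.2] rot [-0.1 -0.  -0.1] norm 0.1
```

View pics/w16.png

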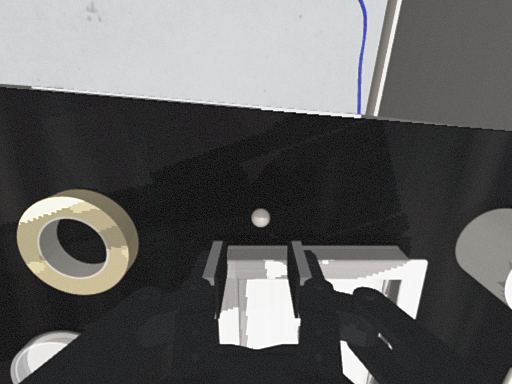

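play_rows(
  moves=[
    {"claw": 0.4,"slide": [0,0.1,2],"delta_rot": [-0.1,0,0]},
    {"claw": 0.4,"slide": [0,0.1,4],"delta_rot": [-0.1,0,0]},
    {"claw": 0.4,"slide": [0,0.1,5.3],"delta_rot": [-0.1,0,0]},
    {"claw": 0.4,"slide": [0,0.1,6],"delta_rot": [-0.1,0,0]},
    {"claw": 0.4,"slide": [0,0.1,6.05],"delta_rot": [-0.1,0,0]},
  ],
)

```text
time: 24.7
tcp_pos: [437.8, 272.6, 28.6]
tool_rot: [[-0.081, 0.997, -0.001], [0.997, 0.081, -0.001], [-0.001, -0.001, -1.0]]
contact_force: [0.3, 0.0, 0.8]
opening: 34.4
```

play_rows(
  moves=[
    {"claw": 0.3,"slide": [0,0,0],"delta_rot": [0,0,0]},
    {"claw": 0.2,"slide": [0,0,0],"delta_rot": [0,0,0]},
    {"claw": 0.1,"slide": [0,0,0],"delta_rot": [0,0,0]},
    {"claw": 0.05,"slide": [0,0,0],"delta_rot": [0,0,0]},
    {"claw": 0.05,"slide": [0,0,0],"delta_rot": [0,0,0]},
    {"claw": 0.05,"slide": [0,0,0],"delta_rot": [0,0,0]},
  ],
)

```text
time: 25.3
tcp_pos: [438.5, 272.9, 29.3]
tool_rot: [[-0.081, 0.997, 0.001], [0.997, 0.081, 0.0], [0.0, 0.001, -1.0]]
contact_force: [0.2, 0.1, 1.9]
opening: 11.5
```

play_rows(
  moves=[
    {"claw": 0.05,"slide": [0,0,-2],"delta_rot": [0,0,0]},
    {"claw": 0.05,"slide": [0,0,-4.5],"delta_rot": [0,0,0]},
    {"claw": 0.05,"slide": [0,0,-6.5],"delta_rot": [0,0,0]},
    {"claw": 0.05,"slide": [-2,0.5,-6.5],"delta_rot": [0,0,0]},
    {"claw": 0.05,"slide": [-5,1.2,-6.5],"delta_rot": [0,0,0]},
    {"claw": 0.05,"slide": [-7.2,1.7,-6],"delta_rot": [0,0,0]},
    {"claw": 0.05,"slide": [-7.2,1.7,-3.5],"delta_rot": [0,0,0]},
    {"claw": 0.05,"slide": [-7.2,1.7,-1.4],"delta_rot": [0,0,0]},
    {"claw": 0.05,"slide": [-7.2,1.7,-0.7],"delta_rot": [0,0,0]},
    {"claw": 0.05,"slide": [-7.2,1.7,-0.6],"delta_rot": [0,0,0]},
    {"claw": 0.05,"slide": [-7.2,1.7,-0.6],"delta_rot": [0,0,0]},
  ],
)

```text
time: 26.4
tcp_pos: [461.4, 202.8, 35.6]
tool_rot: [[-0.081, 0.997, 0.001], [0.997, 0.081, 0.0], [0.0, 0.001, -1.0]]
contact_force: [0.8, 0.2, -0.0]
opening: 11.6
```

Run:
```python
from h import *
s=log();print(s["tcp_pos"],s["opening"],s["contact_force"])
p,d=vision.snapshot("scene");cv2.imwrite("pics/s17.png",cv2.resize(p[180:310,90:270],None,fx=4.4,fy=4.4,interpolation=cv2.INTER_CUBIC))
```

```text
[461.38591935 202.8043832   35.62063329] 11.61646080074465 [ 0.83824245  0.19430982 -0.02222406]
```

View pics/s17.png

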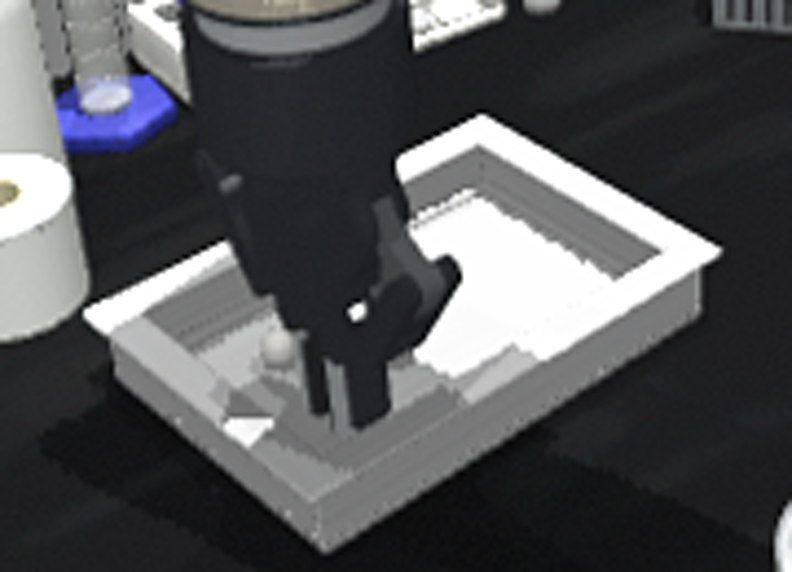

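The gripper is inside the tray holding the last ball, and the bench is clear. I'll release it and retreat high.

play_rows(
  moves=[
    {"claw": 0.15,"slide": [0,0,0.3],"delta_rot": [0,0,0]},
    {"claw": 0.22,"slide": [0,0,0.3],"delta_rot": [0,0,0]},
    {"claw": 0.3,"slide": [0,0,0.3],"delta_rot": [0,0,0]},
    {"claw": 0.3,"slide": [0,0,0.2],"delta_rot": [0,0,0]},
    {"claw": 0.3,"slide": [0,0,-3],"delta_rot": [0,0,0]},
    {"claw": 0.3,"slide": [0,0,-7],"delta_rot": [0,0,0]},
    {"claw": 0.3,"slide": [0,0,-12],"delta_rot": [0,0,0]},
    {"claw": 0.3,"slide": [0,0,-17],"delta_rot": [0,0,0]},
    {"claw": 0.3,"slide": [0,0,-20],"delta_rot": [0,0,0]},
    {"claw": 0.3,"slide": [-2,0,-20],"delta_rot": [0,0,0]},
    {"claw": 0.3,"slide": [-2,0,-20],"delta_rot": [0,0,0]},
    {"claw": 0.3,"slide": [-2,0,-20],"delta_rot": [0,0,0]},
  ],
)

```text
time: 27.65
tcp_pos: [462.6, 182.8, 235.7]
tool_rot: [[-0.08, 0.997, 0.001], [0.997, 0.08, 0.001], [0.001, 0.001, -1.0]]
contact_force: [-0.8, 0.1, -0.1]
opening: 25.6
```

```bash
python3 wr.py pics/w18.png
python3 - <<'E'
from h import *
p,d=vision.snapshot("scene");cv2.imwrite("pics/s18.png",p);W=pts(d,vision.get_calibration("scene"))
np.set_printoptions(precision=1,suppress=True)
q=W[145:195,245:312].reshape(-1,3);s=q[(q[:,2]>53)&(q[:,2]<60)&(q[:,0]<655)];print("sleeve",cv2.minAreaRect(s[:,:2].astype(np.float32)))
for n,(a,b,c,e) in dict(stop=(165,184,205,220),beaker=(190,238,325,362)).items():
    q=W[a:b,c:e].reshape(-1,3);q=q[(q[:,2]>8)&(q[:,2]<100)];print(n,len(q),q.min(0),q.max(0),np.median(q,0))
E
```

```text
27.65 [462.6 182.8 235.7] 25.613802970506136
sleeve ((599.1235961914062, -149.82992553710938), (69.76148986816406, 57.69175720214844), 39.628822326660156)
stop 69 [678.9 -61.    8.3] [692.8 -44.4  36. ] [683.8 -51.9  22.4]
beaker 1026 [ 331.2 -147.9    8.2] [384.  -95.3  70.4] [ 352.1 -109.1   48.6]
```

View pics/w18.png

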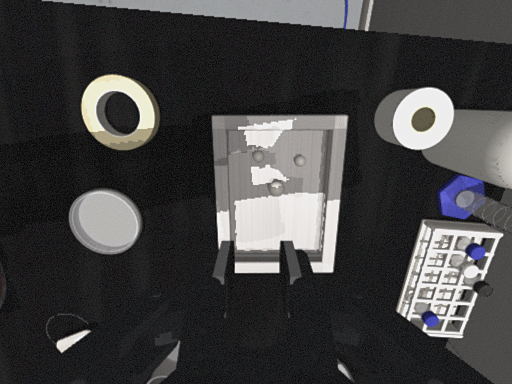

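View pics/s18.png

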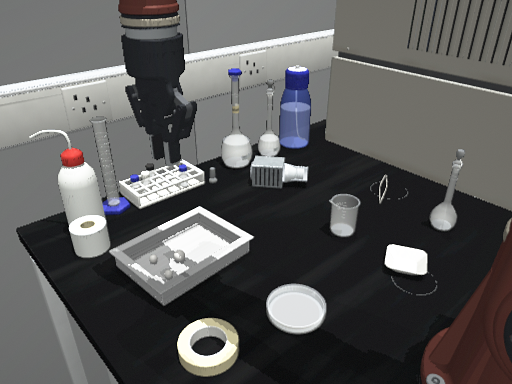

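The wrist view shows all three balls in the tray, at (258,156), (299,160) and (277,187). The bottle is on its side at (280,172) in the scene view. The beaker and stopper haven't moved, and the arm is clear.

Run:
```python
from station import r
print(r.close_job())
```

```text
the job is handed in; nothing more can be done
None
```

The end state you asked for is reached, but the balls did not all run straight out of the bottle into the tray; I picked all three up and put them in with the gripper.

**What happened:**
- I gripped the bottle by its sleeve and tipped it about 70° mouth down. Two taps on the tray's +y flange at about 0.3 m/s loosened the jammed ball, and all three balls came out.
- Backing off along the bottle's axis carried the mouth out over the flange as they ran out. The large ball and one small ball stopped on the flange top, and the other small ball landed on the bench beside the tray.
- I laid the bottle back on its side first. Then I picked up each ball and set it on the tray floor. Nothing fell off the work surface.

**Last checks (about 27.7 s of the 54 s used):**
- All three balls are inside the tray in both the wrist and scene views.
- The bottle lies on its side at about (599, -150), roughly where it started and well clear of the tray. I did not look inside it afterwards, but all three balls are accounted for.
- The beaker and stopper read within about 2 mm of their starting positions.
- The gripper is holding nothing, and the arm is raised clear of everything.
- The highest forces shown were about 6 N. They are only read at the end of each move, so I did not see the peak at each tap.

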